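Trace the cam plate on the profile gauge

TASK

Take the ball-tipped stylus out of its stand, set its ball against the wavy edge of the cam plate at the flat end beside the round post, and draw it along the whole edge to the flat end beside the square post in one unbroken, gentle contact: the sprung slide under the plate must stay pressed in a little all the way, ideally about 2 mm and never more than 4.5 mm. Then put the stylus back in its stand, upright and fully seated, without disturbing anything else or touching the gauge with the gripper.

Things in the scene. Friction and masses are not known exactly. Their poses are not given: they have to be found in the camera images.
- stylus: Metal hand stylus, 102 mm long, about 130 g, upright in the stand's hole at the start. Origin: lowest point of its ball, z runs up its length. From the bottom: ball of 12 mm diameter (0 to 12 mm), shank of 10 mm diameter up to a round flange (32 mm diameter, 38 to 44 mm), then a square handle of 24 x 24 mm from 44 to 102 mm, its flats square to the stylus's x and y axes.
- ball (a point): Centre of the stylus's ball, 6 mm above the stylus's origin.
- stand: Dark steel block, 70 x 70 x 50 mm high, fixed to the bench, with one vertical round hole (19 mm diameter, 45 mm deep, 3 mm chamfer) in the middle of its top. Origin: centre of its underside, z up. With the stylus seated, the flange lies flat on the block's top and the stylus's origin is 12 mm above the stand's.
- gauge: Profile gauge fixed to the bench, about 130 x 240 mm, 64 mm high at the dial on its rear housing. Origin on its underside; z up; x points out of the traced edge, away from the robot (world x within 0.3 rad); y along the edge, towards the round post. On it rides a sprung slide with an aluminium cam plate 170 mm long (y -85 to 85), z 36 to 48, two clamp nuts on top to z 56.
- mid (a point): Fixed gauge point x 35, y 0, z 42 mm. The plate's traced edge looks to gauge +x: flat (x about 35) for the last 25 mm at both ends, between them it swings smoothly, up to 8 mm in and 8 mm out of x 35, slopes up to about 35 degrees. The curve is not given and the plate is clamped up to 3 degrees askew: follow it by feel. Above z 20 nothing stands in front of it.
- start (a point): Fixed gauge point x 35, y 72, z 42 mm: nominal middle of the edge's flat end beside the round post, at the plate's mid-thickness. The real edge may lie up to 5 mm before or behind it. Gauge axes.
- finish (a point): The same at y -72 mm, in the flat end beside the square post.
- round_post (a point): Top centre of the round steel post, 18 mm diameter, 60 mm high, fixed on the gauge at x 20, y 108 mm.
- square_post (a point): Top centre of the square steel post, 18 mm wide, 60 mm high, fixed on the gauge at x 20, y -108 mm.
- slide (a joint): How far the sprung slide with the plate is pressed in, along the gauge's -x, in m: 0 at rest against its stop, end stop at 0.012. Pushing it takes about 1 N to leave the stop and then 3 N for each mm (2 mm: 7 N; 4.5 mm: 14.5 N).
- weight: Small brass calibration weight (32 mm diameter, 44 mm high), a bystander to leave alone. Origin: its underside.
- dish: Shallow glass dish (84 mm diameter, 16 mm high), a bystander to leave alone. Origin: its underside.
- spatula: Thin double-ended steel lab spatula (170 x 18 x 5 mm) lying on the bench, a bystander to leave alone. Origin: its underside, near its middle.
- spare_plate: Spare straight aluminium plate (35 x 130 x 12 mm) lying on the bench, a bystander to leave alone. Origin: its underside.
- beaker: Glass beaker (70 mm diameter, 90 mm high), a bystander to leave alone. Origin: its underside.
- reagent: Amber reagent bottle (64 mm diameter, 140 mm high), a bystander to leave alone. Origin: its underside.
- jar: White jar (60 mm diameter, 70 mm high), a bystander to leave alone. Origin: its underside.
Not all that is in view belongs to the job. There is more than one size of the stylus; the job needs the middle-sized. Leave any green look-alike of the stand alone.

How it is judged:
On the way, in this order (a step that is already met when the one before it is completed fails the run):
1. the ball bears on the flat end beside the round post, pressing the slide in (y of ball in the frame of gauge between 0.056 and 0.092 m and z of ball in the frame of gauge between 0.03 and 0.05 m and value of joint slide above 0.0003 m and contact force between stylus and gauge above 0.3 N), for 0.1 s.
2. still bearing, the ball passes the first quarter of the edge (y of ball in the frame of gauge between 0.015 and 0.045 m and z of ball in the frame of gauge between 0.03 and 0.05 m and value of joint slide above 0.0003 m and contact force between stylus and gauge above 0.3 N), for 0.1 s.
3. still bearing, the ball passes the middle (y of ball in the frame of gauge between -0.015 and 0.015 m and z of ball in the frame of gauge between 0.03 and 0.05 m and value of joint slide above 0.0003 m and contact force between stylus and gauge above 0.3 N), for 0.1 s.
4. still bearing, the ball passes the third quarter (y of ball in the frame of gauge between -0.045 and -0.015 m and z of ball in the frame of gauge between 0.03 and 0.05 m and value of joint slide above 0.0003 m and contact force between stylus and gauge above 0.3 N), for 0.1 s.
5. still bearing, the ball arrives on the flat end beside the square post (y of ball in the frame of gauge between -0.092 and -0.056 m and z of ball in the frame of gauge between 0.03 and 0.05 m and value of joint slide above 0.0003 m and contact force between stylus and gauge above 0.3 N), for 0.1 s.
At the end, for the whole second after the job is handed in: The stylus is back in its stand's hole, within 7 mm of its centre, flange down on the block (within 2.5 mm), upright within 0.1 rad, at rest and released; the gauge's slide is back at rest (under 0.5 mm) (horizontal distance between stylus and stand below 0.007 m and z of stylus in the frame of stand below 0.0145 m and angle between stylus's own z axis and vertical below 0.1 rad and linear speed of stylus below 0.02 m/s and value of joint slide below 0.0005 m and not (contact force between the fingers and stylus above 0.05 N)); the robot touches nothing.
It fails at once if contact lost on the way: the ball is down in front of the edge, within 50 mm of the edge's middle along it, while the slide is pressed in less than 0.3 mm (y of ball in the frame of gauge between -0.05 and 0.05 m and x of ball in the frame of gauge between 0 and 0.09 m and z of ball in the frame of gauge between 0.03 and 0.05 m and value of joint slide below 0.0003 m).
It fails at once if pressed too hard: the slide pushed in more than 4.5 mm (value of joint slide above 0.0045 m).
It fails at once if more than 25 N between the stylus and the gauge (contact force between stylus and gauge above 25 N).
It fails at once if the gripper or arm touches the gauge (contact force between any of the fingers, the arm and gauge above 0.5 N).
It fails at once if a bystander is moved by more than 30 mm (distance of any of weight, dish, spatula, spare_plate, beaker, reagent, jar from where it was at the start of the episode above 0.03 m).
It also fails if it takes over 72 s, if anything falls off the work surface, if the arm or the gripper's body presses on something with over 40 N, if the wrist force passes 120 N, or if a joint passes its speed limit or range.

ROBOT

A 6-joint arm with a two-finger parallel gripper is mounted at the origin on the work surface. World frame = base frame: x ahead of the robot, y to its left, z up, the work surface at z = 0. Lengths are in m, angles in rad, forces in N, time in s.
With the tool pointing down it reaches from about 0.25 to 0.725 m from the base axis. Payload 4 kg.
Tool frame: the origin (TCP) lies between the finger pads; the fingertips stand 8 mm ahead of it and the grasp point (between the pads) lies 11 mm behind it; z points along the fingers, y is the direction in which the jaws open and shut (so a half turn about z gives the same grasp; the last joint's range is limited). The gripper opens to 85 mm and grips with 20 to 120 N. Pads are 22 mm wide; open, the fingers measure 114 mm over their backs; the gripper's body (76 mm by 85 mm) begins 54 mm behind the grasp point. The pads swing forward as they close: fully open they stand 13 mm farther back than shut.
Start: joints at [1.102, 0.241, 0.005, 1.335, 0, 1.571], TCP at [0.226, 0.446, 0.239] pointing down, gripper open.
Joint ranges: [-2.72, 2.72], [-1.05, 1.87], [-1.09, 1.28], [-1.99, 2.15], [-1.42, 1.44], [-3.14, 3.14]. Speed limits (rad/s): [2.79, 2.79, 3.14, 3.14, 3.14, 3.14].

INTERFACE

Orientations are given as a unit quaternion [x, y, z, w].
In Python, from workcell import * gives the robot as it stands.
- The arm moves only by the tool send_rows, never from a script. Its argument "increments" is a list that holds one entry, the list of rows, each a list of 6 numbers: the shift along the tool's x, y, z in units of 50 mm (1.0 is 50 mm), then the turn, a rotation vector about the tool's x, y, z in units of 10 degrees (1.0 is 10 degrees). In form: [[[x, y, z, ax, ay, az], ...]]. A call has 1 to 8 rows; each row shifts and turns the commanded pose from where the row before left it, along the tool's axes as they then stand; what a row does not reach is not made up. A row lasts 1/8 s, in which the tool goes at most 62.5 mm and 10.7 degrees, less where a joint would pass 70% of its speed; a pose out of reach is approached as far as the arm can. A call with a number of a shift or a turn outside -1 to 1 is refused whole. A call with a gripper value outside its range is refused whole. "grip" is the closure, from 0 (fully open) to 1 (shut), set as the call begins (left out, the last holds). The fingers move at their own pace and stop on an object; the grip force is fixed at half the most. Time passes only in rows, so rows that do not move let the fingers close. It gives the time, the measured TCP pose, the force and the opening at its end, in the units of the state.
- get_obs(): the state, without advancing time (a new reading comes with each control period).
- camera(name): name is "scene" or "top" or "wrist"; returns a dict with "color" (420x560x3 uint8, red, green, blue), "z_map" (420x560 float32, m along the optical axis (not along the pixel's ray), 0 where there is no reading), "intrinsics" (3x3 intrinsics, pixels), "dist" ([k1, k2, p1, p2, k3] as OpenCV has them; the pictures are not rectified), "pose" (4x4, takes a point from camera to world coordinates); the wrist camera has in their place "mount" (4x4, takes a point from camera to tool coordinates, whose origin is the TCP and whose axes are the flange's). Camera axes: x right, y down, z forward; pixel columns grow to the right and rows downward; lengths in m; the calibration is good to about 2 mm. A picture is of the moment at which its call begins: read the wrist's pose just before it.
- job_done(): hands the job in, once; it reports no verdict.
The state is a dict: "clock": time; "joint_pos": joint angles; "joint_vel": joint speeds; "tau": joint torques, N m; "eef_pos": TCP position; "tool_rot": TCP orientation; "ft_force": force on the tool from outside, world axes, zero at the start; "ft_torque": the same for the moment, N m; "grip_width": finger opening in m.
Only numpy, scipy, OpenCV 4.12 (cv2) and the standard library are available. Lean on these libraries where they do the work, as an engineer would, in place of code of your own. Each camera call takes 0.05 s, during which the arm holds its last target.

## Working session

There is one attempt and no reset: what is moved stays moved. The work goes in short steps, Python scripts to look and compute and a tool call to move; the robot and the scene stay as the last step left them, time stands still between calls to the robot, and variables do not carry over. Pictures are saved under pics/ and viewed, and the job is handed in when it is done.

Besides the shell and the picture viewer there is one more tool, called after "Call:" in YAML: its name, and indented under it one key for each argument. send_rows: Moves the arm, as the interface text tells. Its arguments: {"type":"object","properties":{"increments":{"type":"array"},"grip":{"type":"number"}},"required":["increments"]}

```bash
mkdir -p pics; ls; python3 - <<'E'
from workcell import *
import cv2, numpy as np, pickle
o=get_obs(); print({k:np.round(v,3).tolist() for k,v in o.items()})
d={}
for n in ["scene","top","wrist"]:
    c=camera(n); d[n]=c
    cv2.imwrite(f"pics/{n}0.png",c["color"][:,:,::-1])
    print(n,c["intrinsics"].tolist(),c["dist"], np.round(c.get("pose",c.get("mount")),3).tolist())
pickle.dump((o,d),open("c0.pkl","wb"))
E
```

```text
pics
{'clock': 0.0, 'joint_pos': [1.102, 0.241, 0.004, 1.335, -0.0, 1.571], 'joint_vel': [0.001, -0.002, -0.001, -0.002, -0.001, -0.001], 'tau': [0.001, -37.232, 25.241, 0.017, 0.0, -0.0], 'eef_pos': [0.226, 0.446, 0.238], 'tool_rot': [0.232, 0.973, -0.001, -0.0], 'ft_force': [-0.463, -0.78, -0.116], 'ft_torque': [-0.028, -0.044, 0.045], 'grip_width': 0.086}
scene [[416.79083756803044, 0.0, 286.62558959617724], [0.0, 416.79083756803044, 211.6424220237861], [0.0, 0.0, 1.0]] [-0.10901326  0.          0.          0.          0.        ] [[-0.136, 0.67, -0.73, 1.225], [0.991, 0.096, -0.097, 0.125], [0.005, -0.736, -0.677, 0.717], [0.0, 0.0, 0.0, 1.0]]
top [[424.896115445264, 0.0, 276.26303400450155], [0.0, 424.896115445264, 213.12302346091894], [0.0, 0.0, 1.0]] [-0.08475334  0.          0.          0.          0.        ] [[0.003, -0.991, 0.133, 0.395], [-1.0, -0.006, -0.022, 0.052], [0.022, -0.133, -0.991, 1.286], [0.0, 0.0, 0.0, 1.0]]
wrist [[349.04916981425384, 0.0, 283.68255687015767], [0.0, 349.04916981425384, 206.71007677562474], [0.0, 0.0, 1.0]] [-0.05368061  0.          0.          0.          0.        ] [[0.001, -0.955, -0.295, 0.075], [1.0, 0.001, -0.001, 0.001], [0.001, -0.295, 0.955, -0.135], [0.0, 0.0, 0.0, 1.0]]
```

View pics/scene0.png

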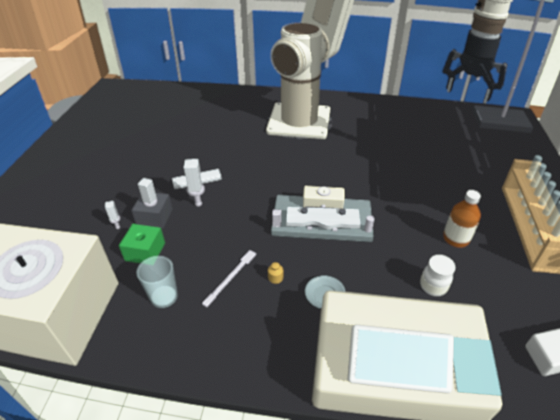

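View pics/top0.png

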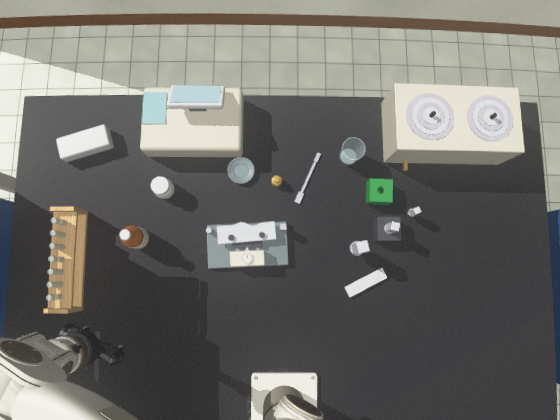

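View pics/wrist0.png

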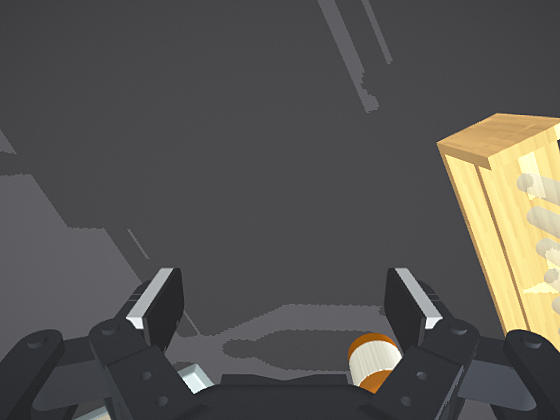

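```bash
cat > h.py <<'E'
import numpy as np, cv2, pickle
from scipy.spatial.transform import Rotation as R
def pose(c,o=None):
    if "pose" in c: return np.array(c["pose"])
    T=np.eye(4); T[:3,:3]=R.from_quat(o["tool_rot"]).as_matrix(); T[:3,3]=o["eef_pos"]
    return T@np.array(c["mount"])
def rays(c,px,o=None):
    p=cv2.undistortPoints(np.array(px,float).reshape(-1,1,2),c["intrinsics"],np.array(c["dist"])).reshape(-1,2)
    T=pose(c,o); d=np.c_[p,np.ones(len(p))]@T[:3,:3].T
    return T[:3,3],d
def onplane(c,px,z,o=None):
    C,d=rays(c,px,o); return C+d*((z-C[2])/d[:,2])[:,None]
def proj(c,P,o=None):
    T=np.linalg.inv(pose(c,o)); P=np.array(P,float).reshape(-1,3)
    return cv2.projectPoints(P,cv2.Rodrigues(T[:3,:3])[0],T[:3,3],c["intrinsics"],np.array(c["dist"]))[0].reshape(-1,2)
def cloud(c,o=None):
    z=c["z_map"]; v,u=np.mgrid[:z.shape[0],:z.shape[1]]
    p=cv2.undistortPoints(np.c_[u.ravel(),v.ravel()].astype(float).reshape(-1,1,2),c["intrinsics"],np.array(c["dist"])).reshape(-1,2)
    P=np.c_[p,np.ones(len(p))]*z.ravel()[:,None]
    T=pose(c,o); W=P@T[:3,:3].T+T[:3,3]; W[z.ravel()==0]=np.nan
    return W.reshape(z.shape+(3,))
def crop(c,x0,y0,x1,y1,s,fn):
    im=c["color"][y0:y1,x0:x1,::-1]; cv2.imwrite("pics/"+fn,cv2.resize(im,None,fx=s,fy=s,interpolation=cv2.INTER_CUBIC))
E
python3 - <<'E'
from h import *
o,d=pickle.load(open("c0.pkl","rb"))
crop(d["top"],330,170,430,260,8,"t_sty.png")
crop(d["top"],200,210,300,275,8,"t_g.png")
crop(d["scene"],90,140,240,270,5,"s_sty.png")
for n in ["top"]:
    W=cloud(d[n])
    print(np.round(W[215:262:4,205:292:6,2]*1000))
    print(np.round(W[215:245:2,374:406:2,2]*1000))
E
```

```text
[[-2. -3.  4.  1. -1.  1. -2.  1.  5. -1. -3.  1. -0. -0. -3.]
 [ 1.  2. -3. -7. -1. -4.  2.  1.  2. -2.  1.  1. -2. -1.  1.]
 [-3. -1. -0.  1. -2. -0. 42. -1. 18. 19. 46. 49. 21. 20.  0.]
 [-3. 20. 52. 49. 49. 53. 49. 50. 51. 51. 48. 50. 20. 57.  1.]
 [ 2. 57. 49. 48. 48. 46. 46. 47. 46. 45. 49. 48. 22. 24.  2.]
 [ 2. 17. 46. 45. 57. 45. 44. 48. 50. 54. 51. 47. 22. 18. -3.]
 [-2. 12. 18. 51. 57. 47. 46. 48. 50. 48. 41. 44. 22. 20. -3.]
 [-4. 19. 15. 46. 49. 37. 33. 32. 35. 36. 18. 19. 24. 21. -4.]
 [-6. 17. 18. 18. 23. 37. 38. 34. 36. 37. 27. 22. 14. 23. -4.]
 [ 1. 21. 19. 17. 22. 18. 53. 55. 57. 54. 24. 18. 16. 18. -1.]
 [ 2. 18. 21. 23. 24. 64. 56. 61. 56. 61. 21. 21. 18. 15. -3.]
 [ 1. 19. 13. 22. 22. 55. 56. 58. 55. 61. 20. 18. 19. nan -5.]]
[[  2.  -1.   1.  -1.  -4.  -0.  -1.  -2.  -2.   3.  -1.   3.  -1.   1.
    5.   4.]
 [  2.  42.  49.  49.  50.  45.  50.  54.  54.  51.  48.  49.  48.  52.
    2.  -6.]
 [ 19.  47.  53.  49.  53.  49.  52.  49.  51.  50.  47.  48.  50.  53.
    5.   3.]
 [ 21.  46.  49.  46.  52.  50.  50.  48.  47.  50.  49.  48.  51.  51.
   -3.   2.]
 [ 
[... 232 characters left out ...]
.  48.
   -0.   1.]
 [ 20.  40.  51.  52.  48.  59.  66.  88. 110. 112. 111. 110. 115.  49.
   -4.   4.]
 [ 17.  40.  46.  53.  50.  52.  69.  82.  85.  94. 104.  45.  52.  47.
   -0.   1.]
 [ 16.  41.  47.  44.  44.  55.  52.  62.  51.  45.  52.  50.  49.  52.
   -5.   2.]
 [ 15.  37.  50.  54.  48.  50.  51.  51.  48.  49.  51.  48.  52.  51.
   -2.  -0.]
 [ 12.  40.  49.  52.  56.  49.  48.  49.  50.  46.  52.  50.  47.  55.
    0.  -1.]
 [ 15.  41.  55.  49.  45.  46.  49.  52.  51.  42.  44.  51.  54.  49.
   -2.   0.]
 [  4.  -3.  -1.   1.  -3.   1.  -1.   4.  -2.   1.   1.   1.   3.   2.
    1.   1.]
 [ -3.   1.   4.   1.   0.   6.   2.   1.   1.   2.   0.  -1.   1.  -4.
    0.   0.]]
```

View pics/t_sty.png

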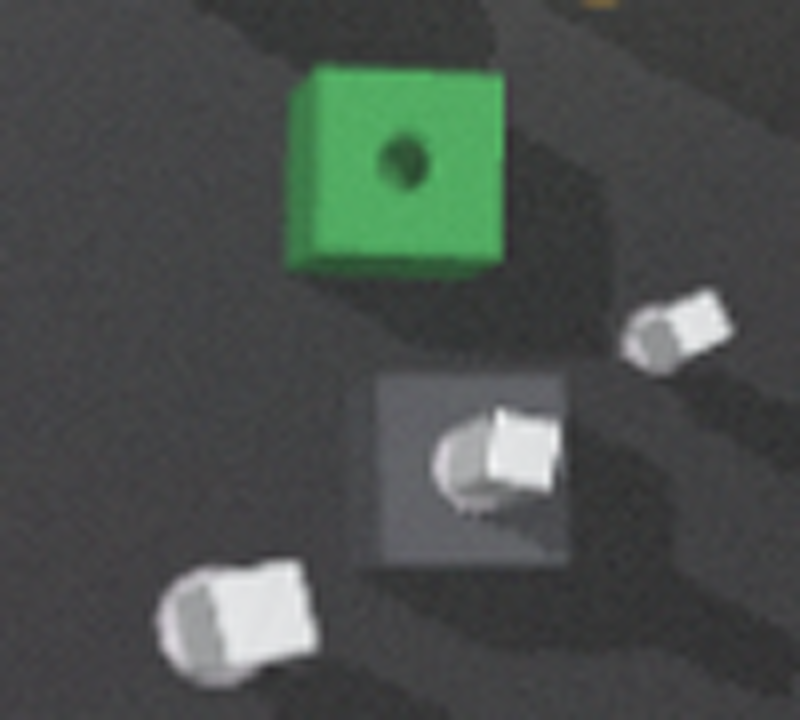

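View pics/t_g.png

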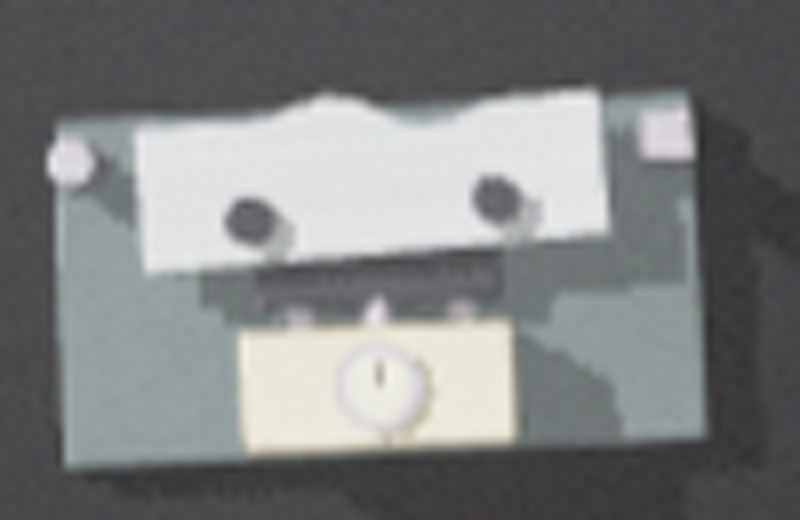

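View pics/s_sty.png

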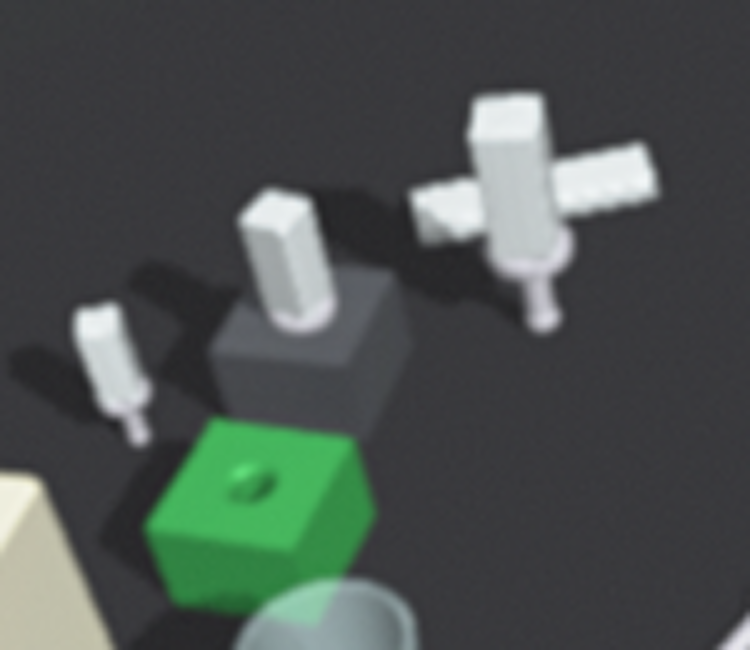

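```bash
python3 - <<'E'
from h import *
o,d=pickle.load(open("c0.pkl","rb")); t=d["top"]
def P(l,x0,y0,z,s=8): return onplane(t,[((a+.5)/s-.5+x0,(b+.5)/s-.5+y0) for a,b in l],z)
f=lambda a:np.round(np.array(a)*1000,1).tolist()
st=P([(378,372),(564,372),(570,564),(380,566)],330,170,.05); print("stand",f(st),f(st.mean(0)))
hd=P([(495,408),(562,420),(552,492),(487,473)],330,170,.114); print("handle",f(hd),f(hd.mean(0)))
po=P([(71,160),(666,134)],200,210,.06);print("posts",f(po))
g=P([(55,120),(690,92),(706,436),(68,466)],200,210,.02); print("base",f(g),f(g.mean(0)))
e=P([(138,130),(270,118),(325,94),(375,108),(420,126),(455,120),(490,104),(600,90)],200,210,.048); print("edge",f(e))
oth=P([(412,160),(215,630),(650,345)],330,170,.04);print("green,big,small approx",f(oth))
print(R.from_quat(o["tool_rot"]).as_matrix().round(3))
y=po[0]-po[1]; ang=np.arctan2(-y[0],y[1]); print("yaw",ang, np.linalg.norm(y[:2]))
ex=np.array([np.cos(ang),np.sin(ang)]);org=po[:,:2].mean(0)-.02*ex;print("org",f(org))
E
```

```text
stand [[553.7, -273.2, 50.0], [554.0, -343.5, 50.0], [482.6, -343.3, 50.0], [481.7, -272.0, 50.0]] [518.0, -308.0, 50.0]
handle [[532.9, -297.8, 114.0], [528.8, -321.7, 114.0], [503.3, -317.3, 114.0], [509.9, -294.2, 114.0]] [518.7, -307.8, 114.0]
posts [[510.3, 221.1, 60.0], [520.9, 5.8, 60.0]]
base [[529.0, 232.9, 20.0], [540.9, -4.6, 20.0], [412.6, -10.6, 20.0], [400.5, 225.3, 20.0]] [470.7, 110.7, 20.0]
edge [[522.6, 198.5, 48.0], [527.2, 150.3, 48.0], [536.2, 130.3, 48.0], [531.1, 112.0, 48.0], [524.6, 95.4, 48.0], [526.9, 82.6, 48.0], [532.8, 69.9, 48.0], [538.2, 29.6, 48.0]]
green,big,small approx [[635.6, -291.3, 40.0], [458.7, -212.3, 40.0], [565.7, -380.2, 40.0]]
[[-0.892  0.452 -0.001]
 [ 0.452  0.892 -0.002]
 [-0.    -0.002 -1.   ]]
yaw 0.04927995963950215 0.21550166383564348
org [495.6, 112.5]
```

```bash
cat >> h.py <<'E'
def plan(p,yang,n,rz=2,obs=None):
    """rows from current pose to TCP p, pointing down, jaw (tool y) at world angle yang(deg)"""
    if obs is None:
        from workcell import get_obs
        obs=get_obs()
    R0=R.from_quat(obs["tool_rot"]).as_matrix(); P0=np.array(obs["eef_pos"])
    a=np.radians(yang); Y=np.array([np.cos(a),np.sin(a),0]); Z=np.array([0,0,-1.]); X=np.cross(Y,Z)
    R1=np.c_[X,Y,Z]; rv=R.from_matrix(R0.T@R1).as_rotvec()
    rows=[]; Rc=R0.copy(); Pc=P0.copy()
    for i in range(n):
        tgt=P0+(np.array(p)-P0)*(i+1)/n
        s=Rc.T@(tgt-Pc)/.05; t=np.degrees(R.from_matrix(Rc.T@R0@R.from_rotvec(rv*(i+1)/n).as_matrix()).as_rotvec())/10
        row=np.round(np.r_[s,t],rz); rows.append((row+0).tolist())
        Pc=Pc+Rc@row[:3]*.05; Rc=Rc@R.from_rotvec(np.radians(row[3:]*10)).as_matrix()
    for r in rows: print(r)
    print("clock",obs["clock"],"from",np.round(P0,4).tolist(),"end",np.round(Pc,4),"yang",np.degrees(np.arctan2(Rc[1,1],Rc[0,1])).round(2), "tiltz",Rc[:,2].round(4))
E
python3 -c "
from h import *
plan([.52,.065,.24],3,12)"
```

```text
[-0.72, -0.34, 0.0, 0.0, 0.0, 0.5]
[-0.76, -0.28, 0.0, 0.0, 0.0, 0.5]
[-0.77, -0.22, -0.01, 0.0, 0.0, 0.5]
[-0.79, -0.14, 0.0, 0.0, 0.0, 0.5]
[-0.8, -0.08, 0.0, 0.0, 0.0, 0.51]
[-0.8, 0.0, 0.0, 0.0, 0.0, 0.5]
[-0.8, 0.06, 0.0, 0.0, 0.0, 0.5]
[-0.79, 0.14, 0.0, 0.0, 0.0, 0.5]
[-0.77, 0.2, -0.01, 0.0, 0.01, 0.5]
[-0.76, 0.27, 0.0, -0.01, 0.0, 0.5]
[-0.73, 0.33, 0.0, 0.0, 0.0, 0.5]
[-0.69, 0.4, 0.0, 0.0, 0.0, 0.5]
clock 0.15 from [0.2257, 0.4456, 0.2386] end [0.5199 0.0652 0.2398] yang 3.04 tiltz [ 4.e-04  7.e-04 -1.e+00]
```

Call:
send_rows:
  increments:
    - [[-0.72, -0.34, 0, 0, 0, 0.5], [-0.76, -0.28, 0, 0, 0, 0.5], [-0.77, -0.22, 0, 0, 0, 0.5], [-0.79, -0.14, 0, 0, 0, 0.5], [-0.8, -0.08, 0, 0, 0, 0.5], [-0.8, 0, 0, 0, 0, 0.5], [-0.8, 0.06, 0, 0, 0, 0.5], [-0.79, 0.14, 0, 0, 0, 0.5]]

```text
clock: 1.15
eef_pos: [0.423, 0.1912, 0.2391]
tool_rot: [0.552, 0.834, -0.0, -0.0]
ft_force: [-0.4, 0.8, 0.8]
grip_width: 0.0853
```

Call:
send_rows:
  increments:
    - [[-0.77, 0.2, 0, 0, 0, 0.5], [-0.76, 0.27, 0, 0, 0, 0.5], [-0.73, 0.33, 0, 0, 0, 0.5], [-0.69, 0.4, 0, 0, 0, 0.5], [0, 0, 0, 0, 0, 0], [0, 0, 0, 0, 0, 0]]

```text
clock: 1.9
eef_pos: [0.52, 0.066, 0.2388]
tool_rot: [0.687, 0.726, -0.0, -0.001]
ft_force: [0.9, 0.6, 0.7]
grip_width: 0.085
```

```bash
python3 - <<'E'
from workcell import *
from h import *
o=get_obs(); c=camera("wrist"); pickle.dump((o,c),open("w1.pkl","wb"))
cv2.imwrite("pics/w1.png",c["color"][:,:,::-1]); print(o["eef_pos"],o["ft_force"],o["clock"])
print(proj(c,[[.5103,.2211,.06],[.5209,.0058,.06]],o))
E
```

```text
[0.52001004 0.0660074  0.2388264 ] [0.893309   0.64183686 0.68480966] 1.9
[[281.92354783  -2.63920257]
 [280.72391972 244.48467508]]
```

View pics/w1.png

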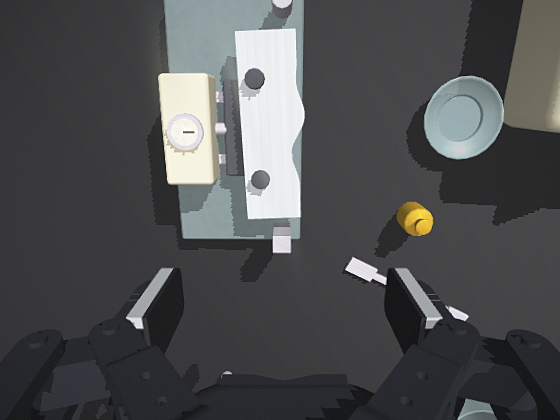

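```bash
python3 - <<'E'
from h import *
o,c=pickle.load(open("w1.pkl","rb"))
crop(c,220,0,330,90,7,"w1a.png"); crop(c,220,170,330,260,7,"w1b.png")
g=c["color"].astype(float).mean(2)
for v in [40,60,100,150,200]: print(v,g[v,285:315].round().astype(int))
E
```

```text
40 [237 236 237 238 238 238 238 239 240 242 249 147 155 156 158 162 151 151
  89  63  66  68  67  69  67  70  71  69  68  68]
60 [239 237 238 238 238 237 238 239 241 241 247 215 154 159 161 160 151 151
  62  65  68  68  69  68  70  68  68  68  69  69]
100 [241 239 238 237 238 236 236 236 238 240 240 240 240 239 242 254 174  80
  63  68  69  69  70  69  69  69  70  69  71  71]
150 [240 240 238 238 239 240 220 159 153 158 160 158 159 162 156 151 104  68
  66  70  69  70  69  68  69  69  68  68  70  69]
200 [237 238 239 239 238 239 238 236 235 236 237 238 240 245 255 143  61  64
  68  66  67  68  68  68  69  70  68  66  68  68]
```

View pics/w1a.png

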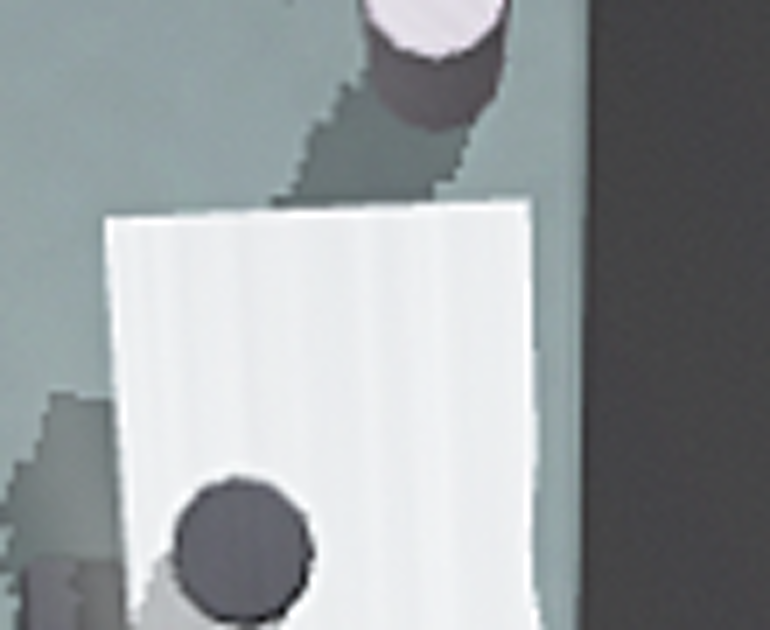

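View pics/w1b.png

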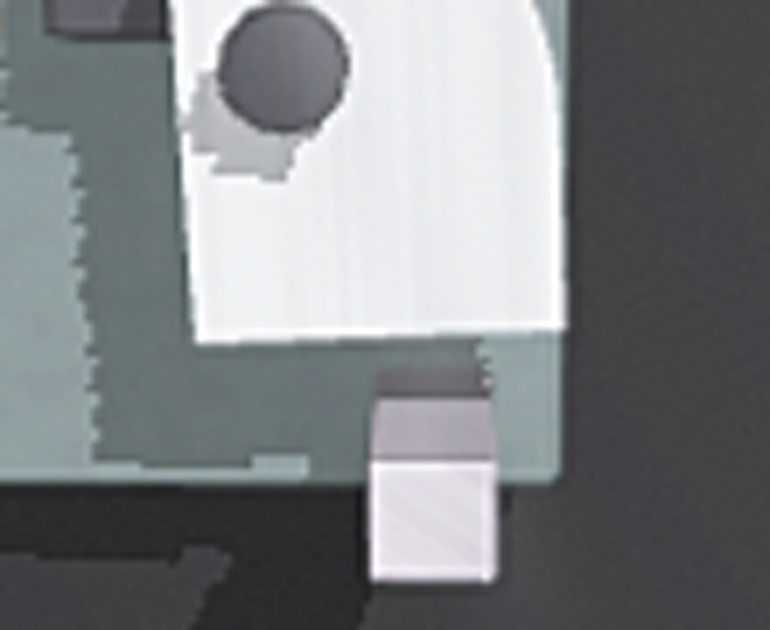

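```bash
cat > prof.py <<'E'
from h import *
from scipy.interpolate import UnivariateSpline
o,c=pickle.load(open("w1.pkl","rb"))
sq=onplane(c,[(281.9,243.8)],.06,o)[0]; ro=onplane(c,[(281.8,-1.5)],.06,o)[0]
y=ro-sq; ang=np.arctan2(-y[0],y[1]); ex=np.array([np.cos(ang),np.sin(ang)]); ey=np.array([-ex[1],ex[0]])
org=(ro+sq)[:2]/2-.02*ex
g=c["color"].astype(float).mean(2)
px=[]
for v in range(28,219):
    r=g[v,240:330]; i=np.where(r>200)[0].max(); f=(r[i]-200)/(r[i]-r[i+1]); px.append((240+i+min(max(f,0),1),v))
E=onplane(c,px,.048,o)[:,:2]-org; ge=np.c_[E@ex,E@ey]*1000
ge=ge[np.argsort(ge[:,1])]
m=(ge[:,1]>-84)&(ge[:,1]<84)
sp=UnivariateSpline(ge[m,1],ge[m,0],k=4,s=m.sum()*.25**2)
yy=np.arange(-84,84.1,.25); e=sp(yy)
def ball(yq):
    D=36-(yy-yq)**2; k=D>0; return (e[k]+np.sqrt(D[k])).max()
E
python3 - <<'E'
from prof import *
print("posts",sq,ro,np.linalg.norm(y[:2]),"yaw",ang,"org",org)
print("resid",np.std(ge[m,0]-sp(ge[m,1])), "ends",ge[[0,-1]])
for q in range(80,-81,-4): print(q,round(float(sp(q)),2),round(float(ball(q)),2))
E
```

```text
Traceback (most recent call last):
  File "prof.py", line 10, in <module>
    r=g[v,240:330]; i=np.where(r>200)[0].max(); f=(r[i]-200)/(r[i]-r[i+1]); px.append((240+i+min(max(f,0),1),v))
                      ~~~~~~~~~~~~~~~~~~~~~~^^
ValueError: zero-size array to reduction operation maximum which has no identity
```

Row range slightly too wide; narrow it.

```bash
sed -i 's/range(28,219)/range(30,216)/' prof.py; python3 - <<'E'
from prof import *
print("posts",sq,ro,np.linalg.norm(y[:2]),"yaw",ang,"org",org)
print("resid",np.std(ge[m,0]-sp(ge[m,1])), "ends",ge[[0,-1]])
for q in range(80,-81,-4): print(q,round(float(sp(q)),2),round(float(ball(q)),2),end=" | ")
E
```

```text
posts [0.52200519 0.00658747 0.06      ] [0.51024661 0.22025089 0.06      ] 0.21398672349738998 yaw 0.054977698160899716 org [0.49615612 0.11232018]
resid 0.2500111654176523 ends [[ 37.64311453 -81.40457067]
 [ 31.34497487  85.37511908]]
80 31.53 37.53 | 76 31.69 37.7 | 72 31.93 37.94 | 68 32.14 38.14 | 64 32.25 38.25 | 60 32.23 38.23 | 56 32.12 38.13 | 52 31.99 37.99 | 48 31.94 37.94 | 44 32.13 38.16 | 40 32.72 38.86 | 36 33.74 40.05 | 32 35.13 41.58 | 28 36.72 43.16 | 24 38.23 44.51 | 20 39.33 45.43 | 16 39.82 45.83 | 12 39.62 45.66 | 8 38.74 44.95 | 4 37.34 43.75 | 0 35.62 42.17 | -4 33.79 40.39 | -8 32.05 38.57 | -12 30.58 36.93 | -16 29.54 35.68 | -20 29.05 35.06 | -24 29.18 35.22 | -28 29.9 36.11 | -32 31.1 37.49 | -36 32.61 39.05 | -40 34.16 40.52 | -44 35.5 41.73 | -48 36.5 42.6 | -52 37.08 43.1 | -56 37.27 43.27 | -60 37.2 43.2 | -64 37.03 43.04 | -68 36.94 42.94 | -72 37.01 43.01 | -76 37.29 43.32 | -80 37.79 43.85 |
```

```bash
python3 -c "
from h import *
plan([.518,-.308,.24],-11,10)"
```

```text
[-0.75, -0.05, 0.0, 0.0, 0.0, 0.14]
[-0.75, -0.02, 0.0, 0.0, 0.0, 0.14]
[-0.74, -0.01, -0.01, 0.0, 0.0, 0.15]
[-0.75, 0.01, 0.0, 0.0, 0.0, 0.14]
[-0.75, 0.03, 0.0, 0.0, 0.0, 0.14]
[-0.75, 0.05, 0.0, 0.0, 0.0, 0.14]
[-0.75, 0.06, 0.0, 0.0, 0.0, 0.14]
[-0.74, 0.08, -0.01, -0.01, 0.0, 0.15]
[-0.74, 0.11, 0.0, 0.0, 0.0, 0.14]
[-0.74, 0.12, 0.0, 0.0, 0.0, 0.14]
clock 1.95 from [0.5199, 0.0664, 0.239] end [ 0.518 -0.308  0.24 ] yang -11.01 tiltz [ 7.e-04 -1.e-04 -1.e+00]
```

Call:
send_rows:
  increments:
    - [[-0.75, -0.05, 0, 0, 0, 0.14], [-0.75, -0.02, 0, 0, 0, 0.14], [-0.75, -0.01, 0, 0, 0, 0.14], [-0.75, 0.01, 0, 0, 0, 0.14], [-0.75, 0.03, 0, 0, 0, 0.14], [-0.75, 0.05, 0, 0, 0, 0.14], [-0.75, 0.06, 0, 0, 0, 0.14], [-0.75, 0.08, 0, 0, 0, 0.14]]

```text
clock: 2.95
eef_pos: [0.5188, -0.2343, 0.2395]
tool_rot: [0.754, 0.656, 0.0, -0.0]
ft_force: [0.5, 0.1, 0.3]
grip_width: 0.0856
```

Call:
send_rows:
  increments:
    - [[-0.74, 0.11, 0, 0, 0, 0.14], [-0.74, 0.12, 0, 0, 0, 0.14], [0, 0, 0, 0, 0, 0], [0, 0, 0, 0, 0, 0]]

```text
clock: 3.45
eef_pos: [0.5189, -0.3081, 0.2393]
tool_rot: [0.77, 0.638, 0.0, -0.0]
ft_force: [0.2, 0.2, 0.4]
grip_width: 0.0853
```

```bash
python3 - <<'E'
from workcell import *
from h import *
o=get_obs(); c=camera("wrist"); pickle.dump((o,c),open("w2.pkl","wb"))
cv2.imwrite("pics/w2.png",c["color"][:,:,::-1]); print(o["eef_pos"],o["ft_force"],o["clock"])
print(proj(c,[[.518,-.308,.114],[.518,-.308,.05]],o))
crop(c,210,140,350,260,5,"w2c.png")
E
```

```text
[ 0.51894612 -0.30811856  0.23925879] [0.19558732 0.24988552 0.36046735] 3.45
[[281.67890716 200.84882877]
 [282.10660866 182.07188699]]
```

View pics/w2.png

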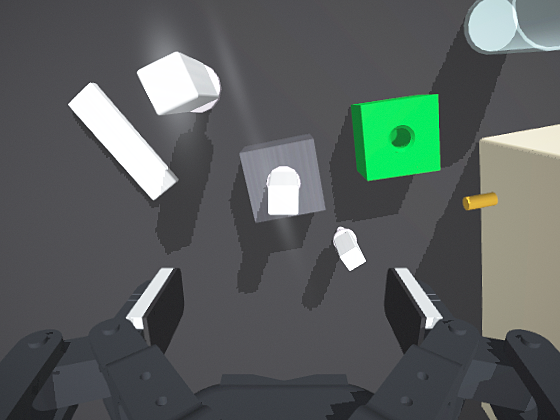

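View pics/w2c.png

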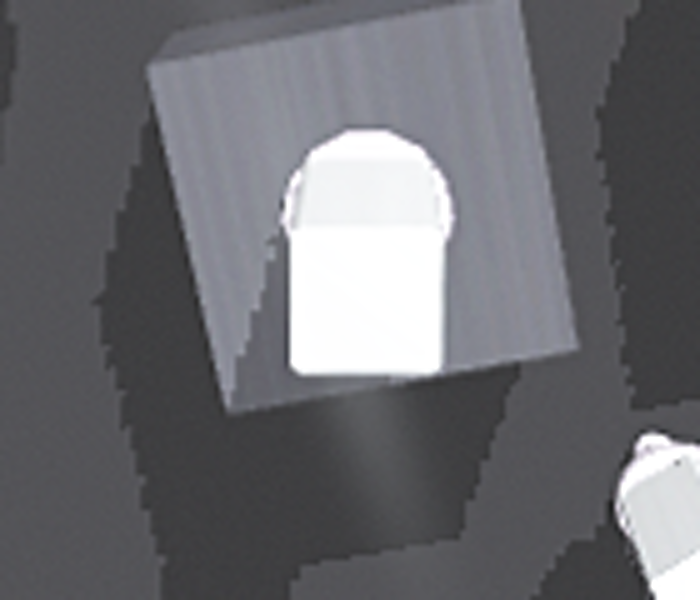

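Call:
send_rows:
  increments:
    - [[0, 0, 0.7, 0, 0, 0], [0, 0, 0.8, 0, 0, 0], [0, 0, 0.8, 0, 0, 0], [0, 0, 0.66, 0, 0, 0], [0, 0, 0.4, 0, 0, 0], [0, 0, 0, 0, 0, 0]]

```text
clock: 4.25
eef_pos: [0.5178, -0.3071, 0.0698]
tool_rot: [0.77, 0.638, -0.001, -0.002]
ft_force: [-0.2, -0.1, 1.0]
grip_width: 0.0854
```

```bash
python3 - <<'E'
from workcell import *
from h import *
o=get_obs(); c=camera("wrist"); pickle.dump((o,c),open("w3.pkl","wb"))
cv2.imwrite("pics/w3.png",c["color"][:,:,::-1]); print(o["eef_pos"],o["ft_force"],o["clock"])
E
```

```text
[ 0.51783798 -0.3071135   0.06975041] [-0.16514605 -0.10397564  1.03746898] 4.25
```

View pics/w3.png

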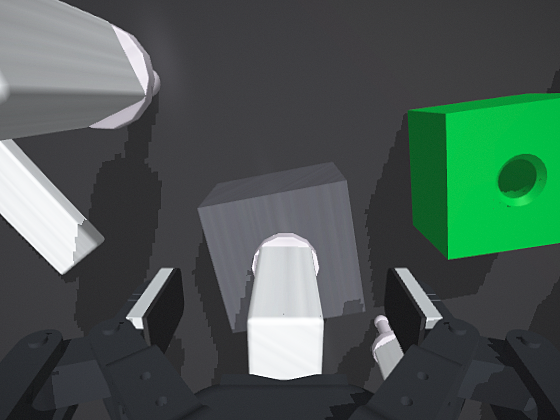

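Call:
send_rows:
  increments:
    - [[0, 0, 0, 0, 0, 0], [0, 0, 0, 0, 0, 0], [0, 0, 0, 0, 0, 0], [0, 0, 0, 0, 0, 0], [0, 0, 0, 0, 0, 0], [0, 0, 0, 0, 0, 0]]
  grip: 1

```text
clock: 5.05
eef_pos: [0.5192, -0.3098, 0.0721]
tool_rot: [0.771, 0.637, 0.0, 0.001]
ft_force: [-0.7, 0.6, 6.1]
grip_width: 0.0231
```

```bash
python3 - <<'E'
from workcell import *
from h import *
o=get_obs(); c=camera("wrist"); pickle.dump((o,c),open("w4.pkl","wb"))
cv2.imwrite("pics/w4.png",c["color"][:,:,::-1]); print({k:np.round(v,4) for k,v in o.items()})
E
```

```text
{'clock': np.float64(5.05), 'joint_pos': array([-5.3790e-01,  5.5930e-01,  3.2600e-02,  1.0427e+00, -1.0000e-04,
        1.2225e+00]), 'joint_vel': array([ 0.0003, -0.    ,  0.0012,  0.0006, -0.0013,  0.0006]), 'tau': array([ 3.94000e-02, -4.60522e+01,  2.11633e+01, -2.95000e-01,
        3.53000e-02, -1.50000e-03]), 'eef_pos': array([ 0.5192, -0.3098,  0.0721]), 'tool_rot': array([7.709e-01, 6.370e-01, 2.000e-04, 6.000e-04]), 'ft_force': array([-0.7175,  0.5918,  6.0794]), 'ft_torque': array([ 0.02  ,  0.1845, -0.0243]), 'grip_width': np.float64(0.0231)}
```

View pics/w4.png

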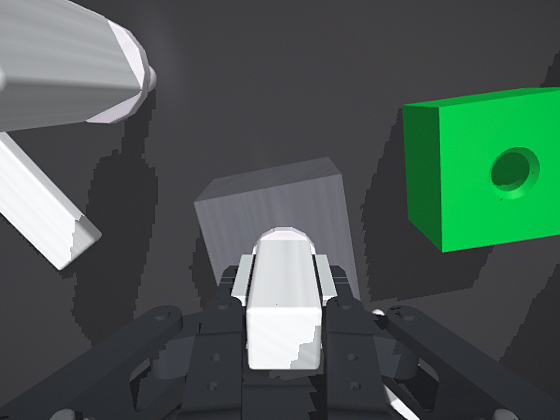

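Call:
send_rows:
  increments:
    - [[0, 0, -0.1, 0, 0, 0], [0, 0, -0.3, 0, 0, 0], [0, 0, -0.5, 0, 0, 0], [0, 0, -0.5, 0, 0, 0], [0, 0, -0.5, 0, 0, 0], [0, 0, -0.3, 0, 0, 0], [0, 0, 0, 0, 0, 0], [0, 0, 0, 0, 0, 0]]

```text
clock: 6.1
eef_pos: [0.5183, -0.3092, 0.1802]
tool_rot: [0.771, 0.637, -0.0, -0.001]
ft_force: [0.5, -0.1, -1.8]
grip_width: 0.0231
```

```bash
python3 - <<'E'
from workcell import *
from h import *
o=get_obs(); c=camera("wrist"); pickle.dump((o,c),open("w5.pkl","wb"))
cv2.imwrite("pics/w5.png",c["color"][:,:,::-1]); print({k:np.round(v,4) for k,v in o.items()})
for n in ["scene","top"]:
    k=camera(n); o2=get_obs(); print(o2["eef_pos"],o2["ft_force"],o2["ft_torque"])
    P=proj(k,[o["eef_pos"]])[0].astype(int);print(P)
    crop(k,max(P[0]-50,0),max(P[1]-50,0),P[0]+50,P[1]+50,6,n+"5.png"); pickle.dump(k,open(n+"5.pkl","wb"))
E
```

```text
{'clock': np.float64(6.1), 'joint_pos': array([-0.5378,  0.4766,  0.1928,  1.289 , -0.    ,  1.2226]), 'joint_vel': array([ 0.0007,  0.0118, -0.0092,  0.0013,  0.0008,  0.0026]), 'tau': array([ 2.00000e-04, -4.94838e+01,  2.59391e+01, -1.04000e-02,
        1.70000e-03,  0.00000e+00]), 'eef_pos': array([ 0.5183, -0.3092,  0.1802]), 'tool_rot': array([ 7.709e-01,  6.370e-01, -3.000e-04, -9.000e-04]), 'ft_force': array([ 0.4753, -0.0977, -1.7821]), 'ft_torque': array([0.0334, 0.0432, 0.0155]), 'grip_width': np.float64(0.0231)}
[ 0.51818516 -0.30905992  0.17987842] [-0.5638964  -0.08908727 -0.76356382] [0.02252004 0.03674472 0.03247951]
[136 158]
[ 0.51824451 -0.30907971  0.17997117] [-0.50240849  0.16829183 -0.76462156] [-0.01555178  0.04732921 -0.0382904 ]
[403 223]
```

View pics/w5.png

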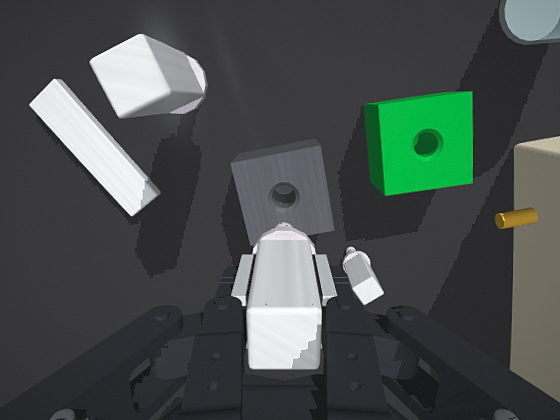

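View pics/scene5.png

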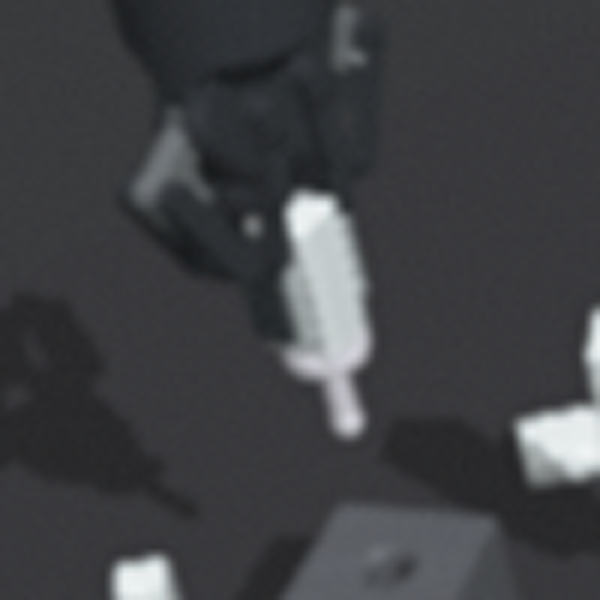

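```bash
python3 - <<'E'
from h import *
o,c=pickle.load(open("w5.pkl","rb")); k=pickle.load(open("scene5.pkl","rb"))
px=(86+347.5/6-.5,108+425.5/6-.5)
for z in (.12,.126,.13): print(z,onplane(k,[px],z)[0].round(4))
print("TCP",o["eef_pos"])
im=c["color"][150:250,220:350]; crop(c,220,150,350,250,6,"w5c.png")
print(proj(c,[[.5183,-.3092,.1802-.048],[.5183,-.3092,.1802-.054],[.5185,-.308,.05]],o))
T=np.linalg.inv(pose(c,o))
E
```

```text
0.12 [ 0.5145 -0.309   0.12  ]
0.126 [ 0.5217 -0.3046  0.126 ]
0.13 [ 0.5264 -0.3017  0.13  ]
TCP [ 0.51832943 -0.309173    0.1802465 ]
[[282.56202443 238.93117958]
 [282.61559941 234.97831725]
 [283.06639707 197.55105651]]
```

View pics/w5c.png

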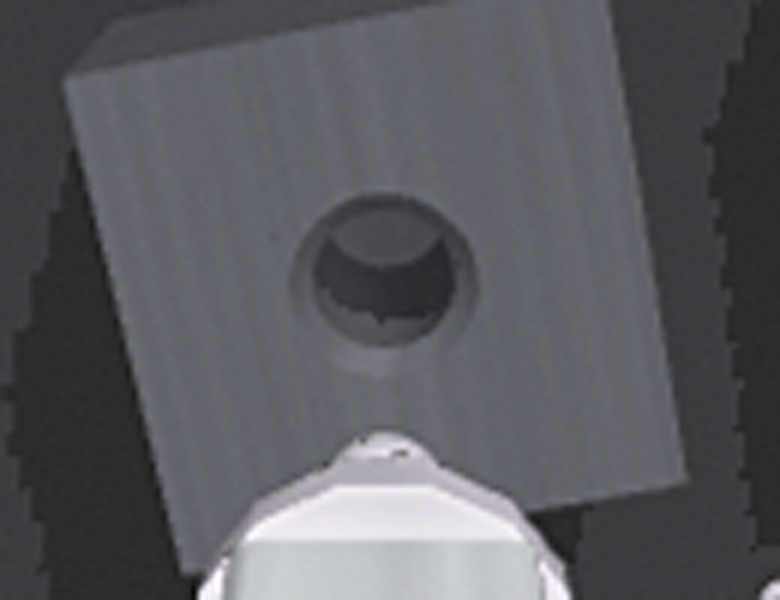

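```bash
cat >> h.py <<'E'
ORG=np.array([.4960,.1123]); YAW=.052
EX=np.array([np.cos(YAW),np.sin(YAW)]); EY=np.array([-EX[1],EX[0]])
def g2w(x,y): return ORG+EX*x/1000+EY*y/1000
def w2g(p): d=(np.array(p)[:2]-ORG)*1000; return np.array([d@EX,d@EY])
E
python3 -c "
from h import *
plan([*g2w(62,76),.19],3,13)"
```

```text
[0.77, -0.09, -0.01, 0.0, 0.0, -0.11]
[0.76, -0.08, -0.02, 0.0, 0.0, -0.1]
[0.77, -0.06, -0.01, 0.0, 0.0, -0.11]
[0.77, -0.05, -0.02, 0.0, 0.0, -0.11]
[0.78, -0.03, -0.01, 0.0, 0.0, -0.1]
[0.77, -0.02, -0.02, -0.01, 0.0, -0.11]
[0.77, -0.01, -0.01, 0.0, 0.0, -0.11]
[0.77, 0.01, -0.02, 0.0, 0.0, -0.1]
[0.77, 0.03, -0.01, 0.0, 0.0, -0.11]
[0.77, 0.03, -0.02, 0.0, -0.01, -0.11]
[0.77, 0.06, -0.01, 0.0, 0.0, -0.1]
[0.77, 0.06, -0.02, 0.0, 0.0, -0.11]
[0.77, 0.08, -0.01, 0.0, 0.0, -0.11]
clock 6.25 from [0.5182, -0.3091, 0.18] end [0.5538 0.1914 0.1898] yang 3.04 tiltz [-5.e-04 -6.e-04 -1.e+00]
```

Call:
send_rows:
  increments:
    - [[0.5, -0.06, 0, 0, 0, -0.1], [0.76, -0.08, -0.02, 0, 0, -0.1], [0.77, -0.06, -0.02, 0, 0, -0.1], [0.77, -0.05, -0.02, 0, 0, -0.1], [0.78, -0.03, -0.02, 0, 0, -0.1], [0.77, -0.02, -0.02, 0, 0, -0.1], [0.77, -0.01, -0.02, 0, 0, -0.1], [0.77, 0.01, -0.02, 0, 0, -0.1]]

```text
clock: 7.25
eef_pos: [0.5405, -0.0139, 0.1877]
tool_rot: [0.724, 0.689, -0.0, -0.0]
ft_force: [0.7, 0.3, -1.3]
grip_width: 0.0231
```

Call:
send_rows:
  increments:
    - [[0.77, 0.03, -0.02, 0, 0, -0.12], [0.77, 0.03, -0.02, 0, 0, -0.12], [0.77, 0.06, -0.02, 0, 0, -0.12], [0.77, 0.06, -0.02, 0, 0, -0.12], [0.77, 0.08, 0, 0, 0, -0.12], [0.27, 0.03, 0, 0, 0, 0], [0, 0, 0, 0, 0, 0], [0, 0, 0, 0, 0, 0]]

```text
clock: 8.25
eef_pos: [0.556, 0.1896, 0.192]
tool_rot: [0.688, 0.726, -0.001, 0.0]
ft_force: [0.1, -0.4, -0.9]
grip_width: 0.0235
```

```bash
python3 - <<'E'
from workcell import *
from h import *
for i in range(4):
    c=camera("top"); o=get_obs(); print(o["eef_pos"].round(4),o["ft_force"].round(2),o["ft_torque"].round(3))
print(w2g(o["eef_pos"]))
plan([*g2w(58,76),.096],3,4)
E
```

```text
[0.5562 0.1894 0.1922] [ 0.28 -0.17 -1.72] [-0.019 -0.067 -0.002]
[0.5562 0.1895 0.1923] [-0.14 -0.21 -1.61] [0.015 0.003 0.016]
[0.5563 0.1895 0.1924] [ 0.73 -0.25 -1.56] [ 0.004 -0.044 -0.011]
[0.5563 0.1897 0.1924] [-0.21 -0.02 -0.25] [-0.071  0.001 -0.001]
[64.27108812 74.16962403]
[0.01, -0.03, 0.48, 0.0, 0.0, 0.0]
[0.01, -0.03, 0.48, 0.0, 0.0, 0.0]
[0.01, -0.03, 0.49, 0.0, 0.0, 0.0]
[0.01, -0.04, 0.48, 0.0, 0.0, 0.0]
clock 8.45 from [0.5563, 0.1897, 0.1924] end [0.5497 0.1913 0.0959] yang 3.05 tiltz [ 1.e-04 -2.e-04 -1.e+00]
```

Call:
send_rows:
  increments:
    - [[0, -0.03, 0.45, 0, 0, 0], [0, -0.03, 0.5, 0, 0, 0], [0, -0.03, 0.5, 0, 0, 0], [0, 0, 0.48, 0, 0, 0], [0, 0, 0, 0, 0, 0], [0, 0, 0, 0, 0, 0]]

```text
clock: 9.2
eef_pos: [0.5524, 0.1904, 0.0968]
tool_rot: [0.688, 0.726, 0.001, 0.0]
ft_force: [0.6, -0.2, -0.9]
grip_width: 0.0239
```

```bash
python3 - <<'E'
from workcell import *
from h import *
o=get_obs(); w=camera("wrist"); pickle.dump((o,w),open("w6.pkl","wb")); cv2.imwrite("pics/w6.png",w["color"][:,:,::-1])
k=camera("scene"); P=proj(k,[o["eef_pos"]])[0].astype(int)
crop(k,P[0]-70,P[1]-40,P[0]+60,P[1]+60,6,"s6.png")
print(o["eef_pos"].round(4),w2g(o["eef_pos"]),o["ft_force"].round(2),get_obs()["ft_force"].round(2))
E
```

```text
[0.5524 0.1904 0.0968] [60.4244903  75.10954668] [ 0.6  -0.23 -0.86] [-0.15  0.51 -0.86]
```

View pics/w6.png

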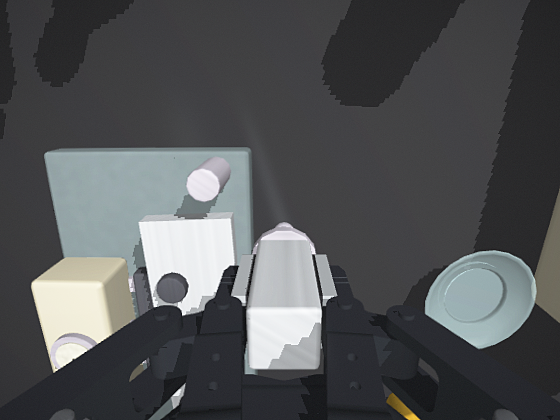

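View pics/s6.png

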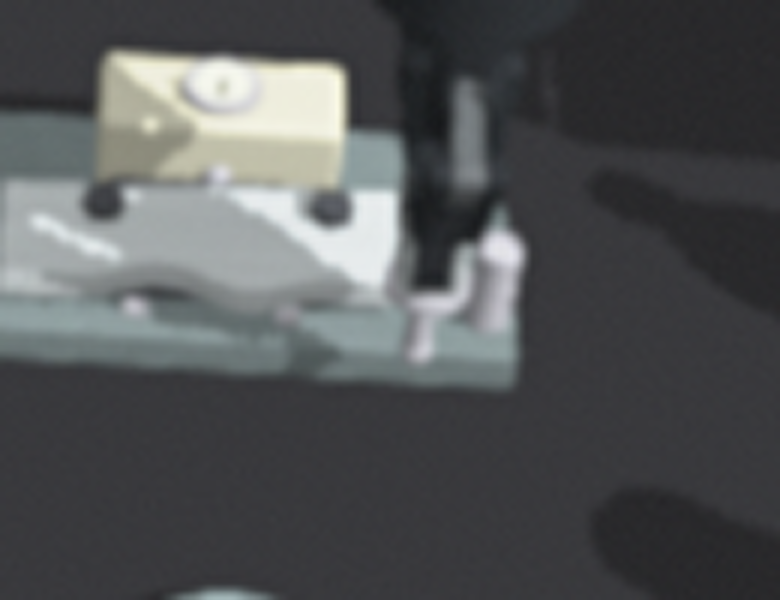

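Call:
send_rows:
  increments:
    - [[0, -0.12, 0, 0, 0, 0], [0, -0.14, 0, 0, 0, 0], [0, -0.1, 0, 0, 0, 0], [0, 0, 0, 0, 0, 0], [0, 0, 0, 0, 0, 0]]

```text
clock: 9.93
eef_pos: [0.5339, 0.1897, 0.0959]
tool_rot: [0.687, 0.726, 0.0, 0.0]
ft_force: [0.2, 0.5, -1.0]
grip_width: 0.0234
```

Call:
send_rows:
  increments:
    - [[0, -0.02, 0, 0, 0, 0], [0, -0.02, 0, 0, 0, 0], [0, 0, 0, 0, 0, 0]]

```text
clock: 10.3
eef_pos: [0.5317, 0.1895, 0.0957]
tool_rot: [0.687, 0.726, -0.0, -0.0]
ft_force: [0.3, 1.0, -1.0]
grip_width: 0.0233
```

```bash
cat > fr.py <<'E'
from workcell import *
from h import *
def fr(n=4):
    F=[];T=[];Pm=[]
    for i in range(n):
        camera("top"); o=get_obs(); F.append(o["ft_force"]);T.append(o["ft_torque"]);Pm.append(o["eef_pos"])
    F=np.mean(F,0);T=np.mean(T,0);p=np.mean(Pm,0); g=w2g(p)
    print("clk %.2f g %.2f %.2f z %.1f | Fgx %.2f Fgy %.2f Fz %.2f | T"%(o["clock"],*g,p[2]*1000,F[:2]@EX,F[:2]@EY,F[2]),T.round(2),"slide~%.2f"%((F[:2]@EX-1)/3), "tilt",R.from_quat(o["tool_rot"]).as_matrix()[:2,2].round(4))
if __name__=="__main__": fr()
E
python3 fr.py
```

```text
clk 10.50 g 39.74 75.22 z 95.8 | Fgx 0.44 Fgy -0.27 Fz -0.86 | T [-0.01 -0.02  0.02] slide~-0.19 tilt [0. 0.]
```

Not in contact yet; keep advancing by 1 mm.

Call:
send_rows:
  increments:
    - [[0, -0.02, 0, 0, 0, 0], [0, -0.02, 0, 0, 0, 0], [0, 0, 0, 0, 0, 0]]

```text
clock: 10.88
eef_pos: [0.5296, 0.1894, 0.0958]
tool_rot: [0.687, 0.726, -0.0, -0.0]
ft_force: [0.3, -0.4, -1.8]
grip_width: 0.0236
```

```bash
python3 fr.py
```

```text
clk 11.07 g 37.72 75.22 z 95.8 | Fgx -0.07 Fgy 0.57 Fz -1.42 | T [-0.04  0.    0.01] slide~-0.36 tilt [0.0001 0.    ]
```

Call:
send_rows:
  increments:
    - [[0, -0.02, 0, 0, 0, 0], [0, 0, 0, 0, 0, 0]]

```text
clock: 11.32
eef_pos: [0.5289, 0.1893, 0.0959]
tool_rot: [0.687, 0.726, 0.0, 0.0]
ft_force: [0.2, 0.4, -1.8]
grip_width: 0.0234
```

```bash
python3 fr.py
```

```text
clk 11.53 g 36.90 75.24 z 95.9 | Fgx 0.65 Fgy -0.00 Fz -1.45 | T [-0.02 -0.19 -0.01] slide~-0.12 tilt [0.0004 0.0001]
```

Call:
send_rows:
  increments:
    - [[0, -0.02, 0, 0, 0, 0], [0, 0, 0, 0, 0, 0]]

```text
clock: 11.78
eef_pos: [0.5283, 0.1893, 0.0959]
tool_rot: [0.687, 0.726, 0.0, 0.0]
ft_force: [2.4, 0.3, -2.8]
grip_width: 0.0234
```

```bash
python3 fr.py
```

```text
clk 11.97 g 36.21 75.26 z 95.9 | Fgx 2.41 Fgy -0.23 Fz -1.61 | T [ 0.03 -0.67 -0.  ] slide~0.47 tilt [0.0009 0.0001]
```

Call:
send_rows:
  increments:
    - [[0, -0.02, 0, 0, 0, 0], [0, 0, 0, 0, 0, 0]]

```text
clock: 12.22
eef_pos: [0.5274, 0.1893, 0.096]
tool_rot: [0.687, 0.726, 0.001, 0.001]
ft_force: [4.3, 0.7, -3.1]
grip_width: 0.0237
```

```bash
python3 fr.py; python3 - <<'E'
from workcell import *
from h import *
c=camera("top"); crop(c,200,210,300,275,8,"t7.png")
E
```

```text
clk 12.43 g 35.30 75.25 z 96.0 | Fgx 4.71 Fgy -0.15 Fz -3.03 | T [ 0.02 -1.24 -0.02] slide~1.24 tilt [0.0011 0.0001]
```

Call:
send_rows:
  increments:
    - [[0, -0.02, 0, 0, 0, 0], [0, 0, 0, 0, 0, 0]]

```text
clock: 12.72
eef_pos: [0.5267, 0.1893, 0.096]
tool_rot: [0.688, 0.726, 0.001, 0.001]
ft_force: [5.8, -0.3, -3.7]
grip_width: 0.0232
```

```bash
cat > tr.py <<'E'
import sys
from workcell import *
from prof import ball
from h import *
n=int(sys.argv[1]); dy=float(sys.argv[2]); ns=int(sys.argv[3]) if len(sys.argv)>3 else 2
yoff=float(sys.argv[4]) if len(sys.argv)>4 else 0
F=[];T=[]
o=get_obs()
for i in range(ns):
    F.append(o["ft_force"]);T.append(o["ft_torque"])
    if i<ns-1: camera("top"); o=get_obs()
F=np.mean(F,0);T=np.mean(T,0);g=w2g(o["eef_pos"])
Fx=-(T[:2]@EY)/.263; Fy=(T[:2]@EX)/.263
s=(Fx-1)/3
print("clk %.2f g %.2f %.2f z %.1f | F %.2f %.2f %.2f | Ft %.2f %.2f slide T %.2f F %.2f off %.2f"%(o["clock"],*g,o["eef_pos"][2]*1000,F[:2]@EX,F[:2]@EY,F[2],Fx,Fy,s,(F[:2]@EX-1)/3, g[0]+s-ball(g[1]+yoff)))
corr=-(2-s)*1.25; rows=[];acc=0
for i in range(n):
    want=ball(g[1]-dy*(i+1)+yoff)-ball(g[1]+yoff)+corr*min(1,(i+1)/min(n,3))
    r=round((want-acc)/50/.005)*.005; acc+=r*50; rows.append([-dy/50,round(r,3),0,0,0,0])
print(rows)
E
python3 fr.py; python3 tr.py 4 3 2
```

```text
clk 12.93 g 34.68 75.26 z 96.1 | Fgx 5.97 Fgy -0.42 Fz -3.68 | T [ 0.03 -1.58 -0.02] slide~1.66 tilt [0.002  0.0002]
clk 12.97 g 34.66 75.25 z 96.0 | F 6.10 -0.74 -3.57 | Ft 5.96 -0.22 slide T 1.65 F 1.70 off -1.44
[[-0.06, 0.0, 0, 0, 0, 0], [-0.06, 0.0, 0, 0, 0, 0], [-0.06, 0.0, 0, 0, 0, 0], [-0.06, 0.0, 0, 0, 0, 0]]
```

Call:
send_rows:
  increments:
    - [[-0.04, 0, 0, 0, 0, 0], [-0.06, 0, 0, 0, 0, 0], [-0.06, 0, 0, 0, 0, 0], [-0.06, 0, 0, 0, 0, 0]]

```text
clock: 13.48
eef_pos: [0.5277, 0.18, 0.0968]
tool_rot: [0.687, 0.727, 0.003, -0.0]
ft_force: [5.4, 4.0, -0.6]
grip_width: 0.0232
```

```bash
python3 tr.py 4 3 2
```

```text
clk 13.53 g 35.13 65.41 z 96.8 | F 5.87 2.81 -0.97 | Ft 5.47 2.62 slide T 1.49 F 1.62 off -1.60
[[-0.06, -0.005, 0, 0, 0, 0], [-0.06, -0.005, 0, 0, 0, 0], [-0.06, -0.005, 0, 0, 0, 0], [-0.06, 0.0, 0, 0, 0, 0]]
```

Call:
send_rows:
  increments:
    - [[-0.06, -0.005, 0, 0, 0, 0], [-0.06, -0.005, 0, 0, 0, 0], [-0.06, -0.005, 0, 0, 0, 0], [-0.06, 0, 0, 0, 0, 0]]

```text
clock: 14.02
eef_pos: [0.5282, 0.1683, 0.0971]
tool_rot: [0.687, 0.727, 0.003, -0.0]
ft_force: [6.9, 4.1, -0.9]
grip_width: 0.0235
```

```bash
python3 tr.py 4 3 2
```

```text
clk 14.07 g 35.05 53.53 z 97.1 | F 7.33 2.67 -0.67 | Ft 6.35 2.30 slide T 1.78 F 2.11 off -1.21
[[-0.06, -0.005, 0, 0, 0, 0], [-0.06, 0.0, 0, 0, 0, 0], [-0.06, 0.0, 0, 0, 0, 0], [-0.06, 0.01, 0, 0, 0, 0]]
```

Call:
send_rows:
  increments:
    - [[-0.06, -0.005, 0, 0, 0, 0], [-0.06, 0, 0, 0, 0, 0], [-0.06, 0, 0, 0, 0, 0]]

```text
clock: 14.45
eef_pos: [0.5284, 0.1592, 0.0971]
tool_rot: [0.687, 0.727, 0.003, -0.0]
ft_force: [5.3, 5.2, -1.1]
grip_width: 0.0235
```

```bash
python3 tr.py 3 2.5 2
```

```text
clk 14.50 g 34.80 44.60 z 97.1 | F 6.12 3.20 -1.06 | Ft 6.12 2.80 slide T 1.71 F 1.71 off -1.59
[[-0.05, 0.005, 0, 0, 0, 0], [-0.05, 0.005, 0, 0, 0, 0], [-0.05, 0.015, 0, 0, 0, 0]]
```

Call:
send_rows:
  increments:
    - [[-0.05, 0.005, 0, 0, 0, 0], [-0.05, 0.005, 0, 0, 0, 0], [-0.05, 0.015, 0, 0, 0, 0]]

```text
clock: 14.88
eef_pos: [0.5298, 0.1524, 0.0971]
tool_rot: [0.687, 0.727, 0.003, -0.001]
ft_force: [5.2, 5.3, -1.0]
grip_width: 0.0233
```

```bash
python3 tr.py 3 2.5 2
```

```text
clk 14.93 g 35.89 37.80 z 97.0 | F 5.96 4.36 -0.99 | Ft 5.70 4.30 slide T 1.57 F 1.65 off -2.01
[[-0.05, 0.015, 0, 0, 0, 0], [-0.05, 0.015, 0, 0, 0, 0], [-0.05, 0.015, 0, 0, 0, 0]]
```

Call:
send_rows:
  increments:
    - [[-0.05, 0.005, 0, 0, 0, 0], [-0.05, 0.015, 0, 0, 0, 0], [-0.05, 0.015, 0, 0, 0, 0]]

```text
clock: 15.3
eef_pos: [0.5319, 0.1458, 0.0971]
tool_rot: [0.687, 0.727, 0.004, -0.001]
ft_force: [5.1, 8.7, -1.8]
grip_width: 0.0232
```

```bash
python3 tr.py 3 2.5 2 1.5
```

```text
clk 15.35 g 37.77 31.26 z 97.1 | F 5.13 7.06 -1.34 | Ft 5.99 6.47 slide T 1.66 F 1.38 off -1.84
[[-0.05, 0.015, 0, 0, 0, 0], [-0.05, 0.02, 0, 0, 0, 0], [-0.05, 0.015, 0, 0, 0, 0]]
```

Call:
send_rows:
  increments:
    - [[-0.05, 0.015, 0, 0, 0, 0], [-0.05, 0.015, 0, 0, 0, 0], [-0.05, 0.015, 0, 0, 0, 0]]

```text
clock: 15.72
eef_pos: [0.5349, 0.139, 0.0972]
tool_rot: [0.687, 0.727, 0.005, -0.002]
ft_force: [6.0, 8.5, -1.7]
grip_width: 0.0233
```

```bash
python3 tr.py 3 2.5 2 2
```

```text
clk 15.78 g 40.42 24.17 z 97.2 | F 6.36 7.34 -1.34 | Ft 6.41 7.51 slide T 1.80 F 1.79 off -1.60
[[-0.05, 0.015, 0, 0, 0, 0], [-0.05, 0.01, 0, 0, 0, 0], [-0.05, 0.005, 0, 0, 0, 0]]
```

Call:
send_rows:
  increments:
    - [[-0.05, 0.015, 0, 0, 0, 0], [-0.05, 0.01, 0, 0, 0, 0], [-0.05, 0.005, 0, 0, 0, 0]]

```text
clock: 16.15
eef_pos: [0.5373, 0.131, 0.0973]
tool_rot: [0.687, 0.727, 0.005, -0.001]
ft_force: [6.5, 6.4, -2.0]
grip_width: 0.0235
```

```bash
python3 tr.py 3 2.5 2 1.5
```

```text
clk 16.20 g 42.28 15.93 z 97.4 | F 6.71 4.59 -1.45 | Ft 7.01 5.41 slide T 2.00 F 1.90 off -1.46
[[-0.05, 0.0, 0, 0, 0, 0], [-0.05, 0.0, 0, 0, 0, 0], [-0.05, -0.01, 0, 0, 0, 0]]
```

Call:
send_rows:
  increments:
    - [[-0.05, 0, 0, 0, 0, 0], [-0.05, 0, 0, 0, 0, 0], [-0.05, -0.01, 0, 0, 0, 0]]

```text
clock: 16.58
eef_pos: [0.5376, 0.1221, 0.0974]
tool_rot: [0.687, 0.727, 0.004, 0.001]
ft_force: [8.7, 3.6, -1.6]
grip_width: 0.0235
```

```bash
python3 tr.py 3 2.5 2 1
```

```text
clk 16.62 g 41.99 6.94 z 97.4 | F 8.18 1.51 -1.35 | Ft 7.43 1.74 slide T 2.14 F 2.39 off -0.80
[[-0.05, -0.015, 0, 0, 0, 0], [-0.05, -0.015, 0, 0, 0, 0], [-0.05, -0.02, 0, 0, 0, 0]]
```

Call:
send_rows:
  increments:
    - [[-0.05, -0.01, 0, 0, 0, 0], [-0.05, -0.015, 0, 0, 0, 0], [-0.05, -0.02, 0, 0, 0, 0]]

```text
clock: 17.0
eef_pos: [0.5354, 0.1134, 0.0972]
tool_rot: [0.687, 0.726, 0.003, 0.001]
ft_force: [7.9, 1.9, 0.1]
grip_width: 0.0233
```

```bash
python3 tr.py 3 2.5 2 2
```

```text
clk 17.05 g 39.20 -1.42 z 97.2 | F 7.04 0.06 -0.34 | Ft 6.67 0.06 slide T 1.89 F 2.01 off -1.33
[[-0.05, -0.025, 0, 0, 0, 0], [-0.05, -0.02, 0, 0, 0, 0], [-0.05, -0.025, 0, 0, 0, 0]]
```

Call:
send_rows:
  increments:
    - [[-0.05, -0.025, 0, 0, 0, 0], [-0.05, -0.02, 0, 0, 0, 0], [-0.05, -0.025, 0, 0, 0, 0]]

```text
clock: 17.42
eef_pos: [0.5321, 0.1055, 0.0971]
tool_rot: [0.687, 0.726, 0.002, 0.001]
ft_force: [6.8, 0.4, -0.5]
grip_width: 0.0234
```

```bash
python3 tr.py 3 2.5 2 2
```

```text
clk 17.48 g 35.44 -9.23 z 97.1 | F 6.59 -0.72 -0.31 | Ft 6.46 -0.58 slide T 1.82 F 1.86 off -1.66
[[-0.05, -0.025, 0, 0, 0, 0], [-0.05, -0.02, 0, 0, 0, 0], [-0.05, -0.015, 0, 0, 0, 0]]
```

Call:
send_rows:
  increments:
    - [[-0.05, -0.025, 0, 0, 0, 0], [-0.05, -0.02, 0, 0, 0, 0], [-0.05, -0.015, 0, 0, 0, 0]]

```text
clock: 17.85
eef_pos: [0.5293, 0.098, 0.097]
tool_rot: [0.687, 0.726, 0.002, 0.001]
ft_force: [5.9, 2.4, -0.4]
grip_width: 0.0236
```

```bash
python3 tr.py 3 2.5 2 1.5
```

```text
clk 17.90 g 32.38 -16.39 z 97.0 | F 6.24 0.74 -0.98 | Ft 6.14 0.31 slide T 1.71 F 1.75 off -1.88
[[-0.05, -0.015, 0, 0, 0, 0], [-0.05, -0.01, 0, 0, 0, 0], [-0.05, 0.0, 0, 0, 0, 0]]
```

Call:
send_rows:
  increments:
    - [[-0.05, -0.015, 0, 0, 0, 0], [-0.05, -0.01, 0, 0, 0, 0], [-0.05, 0, 0, 0, 0, 0]]

```text
clock: 18.27
eef_pos: [0.5286, 0.0917, 0.0971]
tool_rot: [0.687, 0.727, 0.003, -0.0]
ft_force: [6.2, 4.1, -1.3]
grip_width: 0.0233
```

```bash
python3 tr.py 3 2.5 2 1.5
```

```text
clk 18.32 g 31.48 -22.72 z 97.1 | F 6.50 3.24 -1.06 | Ft 6.34 3.16 slide T 1.78 F 1.83 off -1.76
[[-0.05, 0.0, 0, 0, 0, 0], [-0.05, 0.01, 0, 0, 0, 0], [-0.05, 0.01, 0, 0, 0, 0]]
```

Call:
send_rows:
  increments:
    - [[-0.05, 0, 0, 0, 0, 0], [-0.05, 0.01, 0, 0, 0, 0], [-0.05, 0.01, 0, 0, 0, 0]]

```text
clock: 18.7
eef_pos: [0.5299, 0.0854, 0.0971]
tool_rot: [0.687, 0.727, 0.004, -0.001]
ft_force: [6.8, 8.5, -1.1]
grip_width: 0.0233
```

```bash
python3 tr.py 3 2.5 2 2
```

```text
clk 18.75 g 32.56 -28.95 z 97.1 | F 7.60 7.02 -0.89 | Ft 6.59 6.23 slide T 1.86 F 2.20 off -1.39
[[-0.05, 0.015, 0, 0, 0, 0], [-0.05, 0.015, 0, 0, 0, 0], [-0.05, 0.02, 0, 0, 0, 0]]
```

Call:
send_rows:
  increments:
    - [[-0.05, 0.015, 0, 0, 0, 0], [-0.05, 0.015, 0, 0, 0, 0], [-0.05, 0.02, 0, 0, 0, 0]]

```text
clock: 19.12
eef_pos: [0.5327, 0.0789, 0.0971]
tool_rot: [0.687, 0.727, 0.005, -0.002]
ft_force: [5.6, 8.3, -1.1]
grip_width: 0.0234
```

```bash
python3 tr.py 3 2.5 2 2
```

```text
clk 19.18 g 35.14 -35.85 z 97.1 | F 6.15 6.94 -0.60 | Ft 6.55 7.32 slide T 1.85 F 1.72 off -1.22
[[-0.05, 0.02, 0, 0, 0, 0], [-0.05, 0.015, 0, 0, 0, 0], [-0.05, 0.015, 0, 0, 0, 0]]
```

Call:
send_rows:
  increments:
    - [[-0.05, 0.02, 0, 0, 0, 0], [-0.05, 0.015, 0, 0, 0, 0], [-0.05, 0.01, 0, 0, 0, 0]]

```text
clock: 19.55
eef_pos: [0.5356, 0.0712, 0.0971]
tool_rot: [0.687, 0.727, 0.005, -0.001]
ft_force: [6.4, 8.3, -0.2]
grip_width: 0.0232
```

```bash
python3 tr.py 3 2.5 2 2
```

```text
clk 19.60 g 37.55 -43.61 z 97.1 | F 7.15 6.75 -1.40 | Ft 6.75 6.53 slide T 1.92 F 2.05 off -1.58
[[-0.05, 0.015, 0, 0, 0, 0], [-0.05, 0.01, 0, 0, 0, 0], [-0.05, 0.01, 0, 0, 0, 0]]
```

Call:
send_rows:
  increments:
    - [[-0.05, 0.015, 0, 0, 0, 0], [-0.05, 0.01, 0, 0, 0, 0], [-0.05, 0.005, 0, 0, 0, 0]]

```text
clock: 19.98
eef_pos: [0.5378, 0.063, 0.0972]
tool_rot: [0.687, 0.727, 0.004, -0.0]
ft_force: [6.6, 5.9, -0.3]
grip_width: 0.0235
```

```bash
python3 tr.py 4 2.5 2 2
```

```text
clk 20.02 g 39.21 -52.04 z 97.2 | F 7.02 4.09 -0.13 | Ft 7.20 4.17 slide T 2.07 F 2.01 off -1.63
[[-0.05, 0.005, 0, 0, 0, 0], [-0.05, 0.005, 0, 0, 0, 0], [-0.05, 0.0, 0, 0, 0, 0], [-0.05, 0.0, 0, 0, 0, 0]]
```

Call:
send_rows:
  increments:
    - [[-0.05, 0, 0, 0, 0, 0], [-0.05, 0, 0, 0, 0, 0], [-0.05, 0, 0, 0, 0, 0], [-0.05, 0, 0, 0, 0, 0]]

```text
clock: 20.52
eef_pos: [0.5386, 0.0527, 0.0973]
tool_rot: [0.687, 0.727, 0.004, 0.0]
ft_force: [7.7, 6.5, -2.2]
grip_width: 0.0234
```

```bash
python3 tr.py 4 2.5 2 2
```

```text
clk 20.57 g 39.56 -62.15 z 97.3 | F 7.72 4.24 -1.32 | Ft 7.66 4.11 slide T 2.22 F 2.24 off -1.41
[[-0.05, 0.0, 0, 0, 0, 0], [-0.05, 0.0, 0, 0, 0, 0], [-0.05, 0.0, 0, 0, 0, 0], [-0.05, 0.0, 0, 0, 0, 0]]
```

Call:
send_rows:
  increments:
    - [[-0.05, 0, 0, 0, 0, 0], [-0.05, 0, 0, 0, 0, 0], [-0.05, 0, 0, 0, 0, 0], [-0.05, 0, 0, 0, 0, 0], [0, 0, 0, 0, 0, 0], [0, 0, 0, 0, 0, 0]]

```text
clock: 21.32
eef_pos: [0.5395, 0.042, 0.0974]
tool_rot: [0.687, 0.727, 0.004, 0.001]
ft_force: [8.3, 3.3, -0.9]
grip_width: 0.0233
```

```bash
python3 tr.py 4 2.5 3 2
```

```text
clk 21.43 g 39.79 -72.51 z 97.4 | F 8.37 2.63 -0.90 | Ft 7.86 2.85 slide T 2.29 F 2.46 off -0.88
[[-0.05, 0.005, 0, 0, 0, 0], [-0.05, 0.005, 0, 0, 0, 0], [-0.05, 0.01, 0, 0, 0, 0], [-0.05, 0.005, 0, 0, 0, 0]]
```

Call:
send_rows:
  increments:
    - [[0, 0.08, 0, 0, 0, 0], [0, 0.2, 0, 0, 0, 0], [0, 0.2, -0.1, 0, 0, 0], [0, 0, -0.4, 0, 0, 0], [0, 0, -0.6, 0, 0, 0], [0, 0, -0.6, 0, 0, 0], [0, 0, -0.2, 0, 0, 0], [0, 0, 0, 0, 0, 0]]

```text
clock: 22.42
eef_pos: [0.5605, 0.0413, 0.1908]
tool_rot: [0.688, 0.726, 0.0, 0.0]
ft_force: [-0.0, -0.7, -2.2]
grip_width: 0.0234
```

```bash
python3 - <<'E'
from workcell import *
from h import *
o=get_obs(); print(o["ft_force"],o["tool_rot"])
c=camera("wrist"); cv2.imwrite("pics/w8.png",c["color"][:,:,::-1])
plan([.519,-.3085,.19],-11,10)
E
```

```text
[-0.01250732 -0.71633899 -2.15148924] [6.87509762e-01 7.26175134e-01 5.32289891e-05 1.57902294e-05]
[-0.69, -0.12, 0.0, 0.0, 0.0, 0.14]
[-0.7, -0.1, 0.0, 0.0, 0.0, 0.14]
[-0.7, -0.09, 0.0, 0.0, 0.0, 0.14]
[-0.7, -0.07, 0.0, 0.0, 0.0, 0.15]
[-0.7, -0.05, 0.0, 0.0, 0.0, 0.14]
[-0.71, -0.03, 0.0, -0.01, 0.0, 0.14]
[-0.7, -0.02, 0.0, 0.0, 0.0, 0.14]
[-0.7, 0.0, 0.0, 0.0, 0.0, 0.14]
[-0.71, 0.02, 0.0, 0.0, 0.0, 0.14]
[-0.7, 0.04, 0.0, 0.0, 0.0, 0.14]
clock 22.475 from [0.5599, 0.0413, 0.1899] end [ 0.5191 -0.3084  0.19  ] yang -10.96 tiltz [ 1.e-04 -3.e-04 -1.e+00]
```

View pics/w8.png

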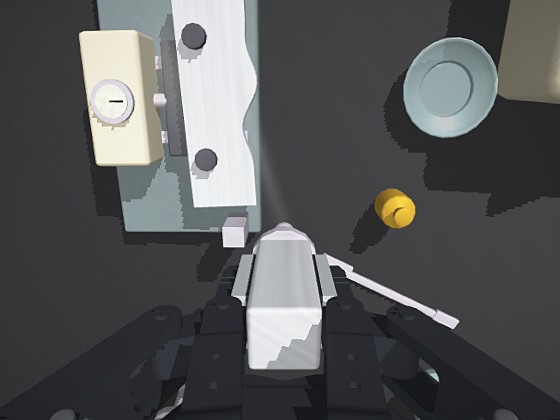

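The stylus still sits as gripped (handle 285,335; ball tip 284,228) and the plate is back at rest. Return over the stand.

Call:
send_rows:
  increments:
    - [[-0.5, -0.09, 0, 0, 0, 0.14], [-0.7, -0.1, 0, 0, 0, 0.14], [-0.7, -0.09, 0, 0, 0, 0.14], [-0.7, -0.07, 0, 0, 0, 0.14], [-0.7, -0.05, 0, 0, 0, 0.14], [-0.7, -0.03, 0, 0, 0, 0.14], [-0.7, -0.02, 0, 0, 0, 0.14], [-0.7, 0, 0, 0, 0, 0.14]]

```text
clock: 23.48
eef_pos: [0.5275, -0.2288, 0.1887]
tool_rot: [0.755, 0.655, -0.001, -0.002]
ft_force: [0.4, 0.7, -1.0]
grip_width: 0.0235
```

Call:
send_rows:
  increments:
    - [[-0.7, 0.02, 0, 0, 0, 0.14], [-0.7, 0.04, 0, 0, 0, 0.14], [-0.2, 0, 0, 0, 0, 0], [0, 0, 0, 0, 0, 0], [0, 0, 0, 0, 0, 0], [0, 0, 0, 0, 0, 0]]

```text
clock: 24.22
eef_pos: [0.5195, -0.3065, 0.1908]
tool_rot: [0.77, 0.638, 0.0, -0.0]
ft_force: [0.3, 0.3, -1.3]
grip_width: 0.0233
```

```bash
python3 - <<'E'
from workcell import *
from h import *
o=get_obs(); print(o["ft_force"],o["tool_rot"])
c=camera("wrist"); cv2.imwrite("pics/w9.png",c["color"][:,:,::-1]); crop(c,220,150,350,250,6,"w9c.png")
k=camera("scene");P=proj(k,[o["eef_pos"]])[0].astype(int);crop(k,max(P[0]-50,0),P[1]-50,P[0]+50,P[1]+50,6,"s9.png")
plan([.5187,-.309,.13],-11,3)
E
```

```text
[ 0.3487396   0.32455949 -1.26755365] [ 7.70294188e-01  6.37688670e-01  6.24375129e-05 -1.42785084e-04]
[-0.02, 0.0, 0.41, 0.0, 0.0, 0.01]
[-0.01, -0.01, 0.4, 0.0, 0.0, 0.0]
[-0.02, 0.0, 0.41, 0.0, 0.0, 0.01]
clock 24.325 from [0.5195, -0.3067, 0.191] end [ 0.5186 -0.3091  0.13  ] yang -10.98 tiltz [ 2.e-04 -0.e+00 -1.e+00]
```

View pics/w9c.png

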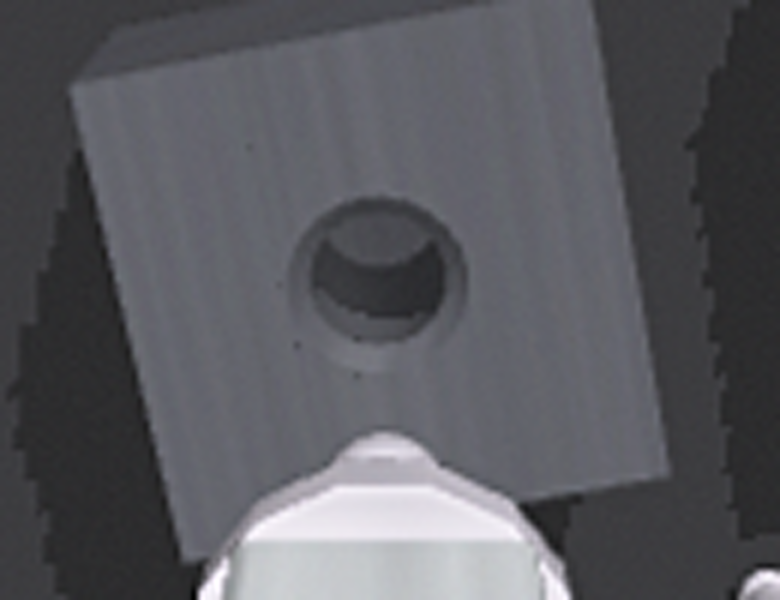

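View pics/s9.png

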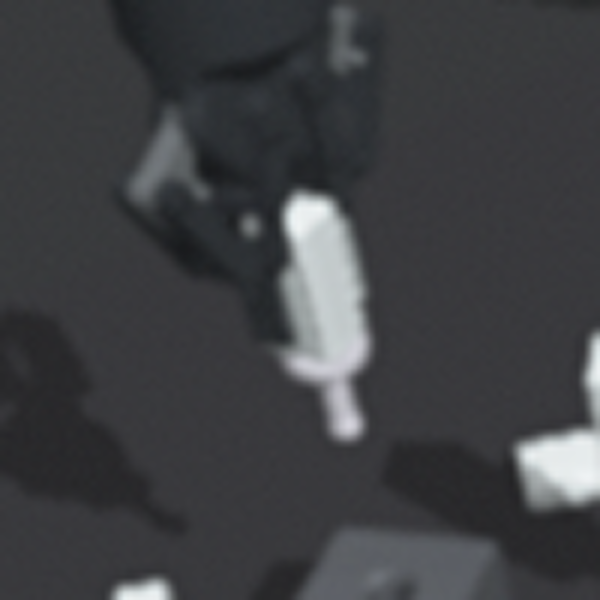

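Call:
send_rows:
  increments:
    - [[-0.02, -0.01, 0.4, 0, 0, 0], [-0.02, -0.01, 0.4, 0, 0, 0], [-0.01, 0, 0.4, 0, 0, 0], [0, 0, 0, 0, 0, 0], [0, 0, 0, 0, 0, 0]]

```text
clock: 24.95
eef_pos: [0.5183, -0.3099, 0.1317]
tool_rot: [0.771, 0.637, 0.0, 0.001]
ft_force: [-0.1, -0.6, -1.3]
grip_width: 0.023
```

Call:
send_rows:
  increments:
    - [[0, 0, 0.2, 0, 0, 0], [0, 0, 0.2, 0, 0, 0], [0, 0, 0.2, 0, 0, 0], [0, 0, 0.2, 0, 0, 0], [0, 0, 0.1, 0, 0, 0], [0, 0, 0.1, 0, 0, 0], [0, 0, 0, 0, 0, 0]]

```text
clock: 25.82
eef_pos: [0.5176, -0.3098, 0.0804]
tool_rot: [0.771, 0.637, -0.0, -0.0]
ft_force: [1.0, 0.6, -1.4]
grip_width: 0.0234
```

Free of contact; lower the last ~8 mm slowly.

Call:
send_rows:
  increments:
    - [[0, 0, 0.06, 0, 0, 0], [0, 0, 0.06, 0, 0, 0], [0, 0, 0.03, 0, 0, 0], [0, 0, 0, 0, 0, 0], [0, 0, 0, 0, 0, 0]]

```text
clock: 26.45
eef_pos: [0.5178, -0.31, 0.0734]
tool_rot: [0.771, 0.637, 0.0, 0.0]
ft_force: [-0.1, -0.3, -1.5]
grip_width: 0.0239
```

```bash
python3 fr.py
```

```text
clk 26.65 g -0.14 -422.81 z 73.4 | Fgx 0.27 Fgy 0.05 Fz -1.32 | T [ 0.    0.01 -0.01] slide~-0.24 tilt [ 0.0002 -0.0001]
```

Call:
send_rows:
  increments:
    - [[0, 0, 0.02, 0, 0, 0], [0, 0, 0.02, 0, 0, 0], [0, 0, 0, 0, 0, 0], [0, 0, 0, 0, 0, 0]]

```text
clock: 27.15
eef_pos: [0.5178, -0.31, 0.0721]
tool_rot: [0.771, 0.637, 0.0, 0.0]
ft_force: [-1.9, 0.6, 5.6]
grip_width: 0.0231
```

```bash
python3 fr.py
```

```text
clk 27.35 g -0.11 -422.83 z 72.1 | Fgx -2.10 Fgy 1.77 Fz 5.74 | T [ 0.27  0.42 -0.  ] slide~-1.03 tilt [ 0.0006 -0.0003]
```

Call:
send_rows:
  increments:
    - [[0, 0, 0, 0, 0, 0], [0, 0, 0, 0, 0, 0], [0, 0, 0, 0, 0, 0], [0, 0, 0, 0, 0, 0], [0, 0, 0, 0, 0, 0], [0, 0, 0, 0, 0, 0]]
  grip: 0

```text
clock: 28.1
eef_pos: [0.5178, -0.3099, 0.0713]
tool_rot: [0.771, 0.637, -0.0, -0.0]
ft_force: [0.1, -0.2, -0.7]
grip_width: 0.0855
```

Call:
send_rows:
  increments:
    - [[0, 0, -0.3, 0, 0, 0], [0, 0, -0.6, 0, 0, 0], [0, 0, -0.8, 0, 0, 0], [0, 0, -0.8, 0, 0, 0], [0, 0, -0.8, 0, 0, 0], [0, 0, 0, 0, 0, 0], [0, 0, 0, 0, 0, 0]]

```text
clock: 28.98
eef_pos: [0.5177, -0.3099, 0.2367]
tool_rot: [0.771, 0.637, 0.0, 0.0]
ft_force: [0.5, 0.6, -0.7]
grip_width: 0.0854
```

```bash
python3 - <<'E'
from workcell import *
from h import *
o=get_obs(); print(o["eef_pos"],o["ft_force"],o["grip_width"],o["clock"])
c=camera("wrist"); cv2.imwrite("pics/wa.png",c["color"][:,:,::-1])
k=camera("scene");crop(k,90,140,240,270,5,"sa.png"); k=camera("top"); cv2.imwrite("pics/ta.png",k["color"][:,:,::-1])
E
```

```text
[ 0.51765654 -0.30987404  0.23673309] [ 0.49769401  0.59339494 -0.70923584] 0.08544955096070991 28.975
```

View pics/wa.png

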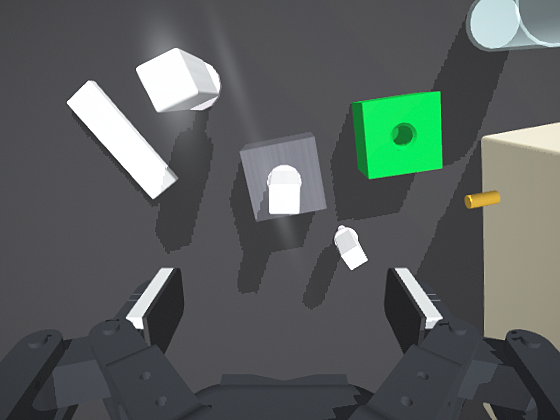

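View pics/sa.png

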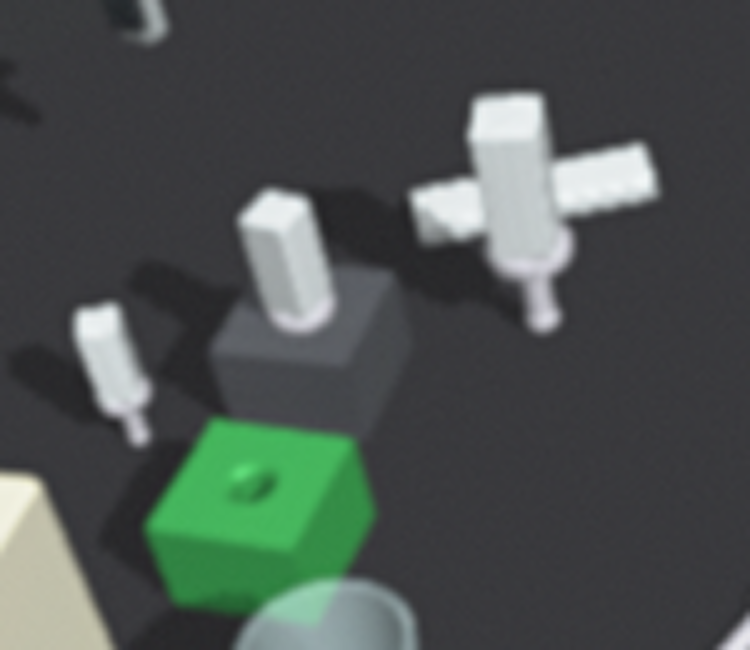

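View pics/ta.png

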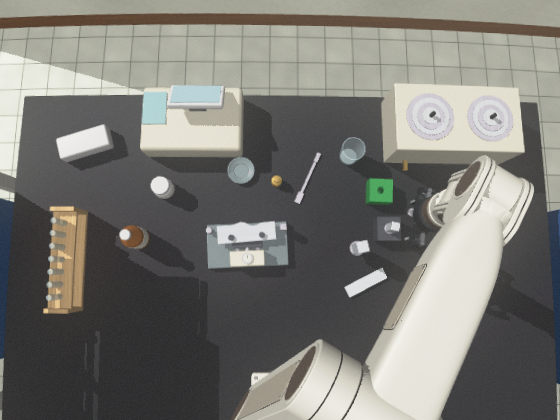

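The stylus stands as it did at the start (scene crop 285,260) and nothing else has moved in the top view. I'm handing the job in.

```bash
python3 -c "
from workcell import *
print(job_done())"
```

```text
the job is handed in; nothing more can be done
None
```

I traced the whole edge with the middle-sized stylus in one unbroken contact, put the stylus back in the dark stand, and handed the job in at about 29 s. No verdict was reported.

- **Trace:** it ran from gauge y +75 to −72.5 mm. The slide press, worked out from wrist force and torque after each short call, was 1.4 to 2.5 mm throughout. I had no direct slide reading, and the press was not checked between calls.
- **Stylus:** it came down on the stand at the same tool height as when I gripped it (72.1 mm) and pressed with about 6–7 N, which fits a fully seated flange. After release, the wrist and scene pictures show it upright, as at the start.
- **Surroundings:** a wrist picture taken just after the trace shows the plate back at rest. The final top view shows the bystanders where they began, and the gripper is open and about 12 cm above the stylus handle.
- **Disagreements:** the wrist camera placed the edge 1 to 1.5 mm further out than where contact was felt, and the curve ran about 2 mm off along y. I corrected both by force during the trace.

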